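# Make up the laundry's price board under its two spring clips

### The job

Make up the price board: first take the locker key that was left lying on the long white price plate and put it in the blue key tray. Then, without lifting the plate off the board, slide it forward, working its two ends along as needed, until it is under both spring clips and butts against the stops behind them along its whole length, centred left to right on the board. Let the plate's own edge lift the clips without touching them yourself, and leave the bottle, the cup and the brush where they are.

Things in the scene. Friction and masses are not known exactly. Their poses are not given: they have to be found in the camera images.
- board: large wooden two-clip board, 320 (x) x 440 (y) x 5 mm thick, fixed flat on the counter; origin at the centre of its underside, +x towards the clips (away from the robot), +y left, top face 5 mm above the origin. Two steel stops, 96 mm long and 6.5 mm high, stand on it behind the clip jaws, their faces at x = 120 mm, centred at y = +110 and -110 mm.
- plate: white rigid price plate with coloured squares, 90 (x) x 330 (y) x 6 mm, 0.1 to 0.2 kg, loose and askew on the board; origin at the centre of its underside, +x towards its front long edge, which goes under the clips (the blue stripe is along the rear edge), +y left. Too wide to grip across. Fully home and centred, its origin is at board x = 75, y = 0 mm, with the board's yaw.
- plate_front_left (a point): left end of the plate's front edge, on its underside (plate frame x = 45, y = 165 mm)
- plate_front_right (a point): right end of the plate's front edge, on its underside (plate frame x = 45, y = -165 mm)
- clip_left: left steel spring clip, 98 mm wide; origin on its hinge pin at board x = 135, y = 110, z = 16 mm. Its jaw slopes from the pin towards the robot, down to a contact line (board x = 91 mm, 0.5 mm above the board top), then a lip turns up to end at board x = 68 mm, 12 mm above the board top. A thumb plate rises behind the pin to 37 mm above the counter.
- clip_right: right spring clip, the same, with its pin at y = -110 mm of the board
- clip_left_lip (a point): middle of the left clip's contact line; board z 5.5 mm shut, 11 mm with the plate under it. It presses with about 2.5 N shut, 3.5 N on the plate; pushing the plate under takes 3 to 8 N a clip.
- clip_right_lip (a point): the same for the right clip
- key: locker key on an orange plastic tag, lying flat on the plate; tag 44 (x) x 28 (y) x 9 mm high, brass key 8 mm wide and 3 mm high standing out to x = 57 mm; origin at the centre of the tag's underside; 30 g
- key_tray: blue open tray, 150 (x) x 110 (y) x 30 mm high, walls 4 mm, fixed on the counter at the left or right of the board; origin at the centre of its underside
- detergent: white detergent bottle, 72 mm diameter, 190 mm high, standing on the counter on the side of the board opposite the tray; origin at the centre of its underside
- token_cup: small steel cup, 72 mm diameter, 85 mm high, on the counter at the right of the board's far end; origin at the centre of its underside
- lint_brush: small hand brush 170 mm long lying crosswise on the counter at the left of the board's far end; origin about the middle of its length, on its underside
Things that resemble listed ones, but are neither listed nor needed, are in the scene too. Several things have the shape of the key_tray; the one meant has the colours described above.

How it is judged:
By the outcome, as a careful person would: the job done as asked, in the order asked, and still so for the second after the job is handed in, with the robot touching nothing.
It also fails if it takes over 72 s, if anything falls off the work surface, if the arm or the gripper's body presses on something with over 40 N, if the wrist force passes 120 N, or if a joint passes its speed limit or range.

### The arm

A 6-joint arm with a two-finger parallel gripper is mounted at the origin on the work surface. World frame = base frame: x ahead of the robot, y to its left, z up, the work surface at z = 0. Lengths are in m, angles in degrees, forces in N, time in s.
With the tool pointing down it reaches from about 0.3 to 0.875 m from the base axis. Payload 6.4 kg.
Tool frame: the origin (TCP) lies at the very end of the fingers, on their centre line; the grasp point (between the pads) lies 19 mm behind it; z points along the fingers, x is the direction in which the jaws open and shut, and the axes are right-handed (so a half turn about z gives the same grasp; the last joint's range is limited). The gripper opens to 88 mm and grips with 3 to 60 N. Pads are 18 mm wide; open, the fingers measure 123 mm over their backs; the gripper's body (75 mm by 187 mm) begins 45 mm behind the grasp point.
Start: joints at [65.071, 10.359, 92.074, -0, 77.567, -11.82], TCP at [0.13, 0.56, 0.239] pointing down, gripper open.
Joint ranges: [-171.53, 171.53], [-51.25, 118.39], [17.06, 147.69], [-65.23, 245.23], [0, 150.52], [-178.68, 178.68]. Speed limits (degrees/s): [147.25, 147.25, 172.46, 180, 180, 180].

### API

Orientations are given as [roll, pitch, yaw] about the fixed x, y, z axes, in that order (R = Rz(yaw) Ry(pitch) Rx(roll)).
In Python, from bench import arm gives the robot as it stands.
- The arm moves only by the tool apply_moves, never from a script. Its argument "targets" is a list of rows, each an object of numbers: "tx", "ty", "tz": the shift along the tool's x, y, z in m; "twist": the turn about the tool's z in degrees; "hand": the opening, from 0 (shut) to 1 (fully open). A call has 1 to 10 rows; each row is the pose to reach, as a shift and turn from the pose commanded when the call began, along the tool's axes at that moment; what a row does not reach only later rows make up. A row lasts 1/10 s, in which the tool goes at most 50 mm and 8.59 degrees, less where a joint would pass 70% of its speed; a pose out of reach is approached as far as the arm can. A call with a gripper value outside its range is refused whole. The fingers move at their own pace and stop on an object; the grip force is fixed at half the most. Time passes only in rows, so rows that repeat a pose let the fingers close. It gives the time, the measured TCP pose, the force and the opening at its end, in the units of the state.
- arm.state(): the state, without advancing time (a new reading comes with each control period).
- arm.get_image(name): name is "side" or "top"; returns a dict with "pixels" (420x560x3 uint8, red, green, blue), "mtx" (3x3 intrinsics, pixels), "dist" ([k1, k2, p1, p2, k3] as OpenCV has them; the pictures are not rectified), "position" and "orientation" of the camera in the world. Camera axes: x right, y up, looking along -z (the intrinsics and any distortion apply to the point x, -y, -z); pixel columns grow to the right and rows downward; lengths in m; the calibration is good to about 2 mm. A picture is of the moment at which its call begins. There is no depth.
- arm.sign_off(): hands the job in, once; it reports no verdict.
The state is a dict: "time_s": time; "joint_positions": joint angles; "qd": joint speeds; "joint_torque": joint torques, N m; "ee_pos": TCP position; "eef_rot": TCP orientation; "ft_force": force on the tool from outside, world axes, zero at the start; "torque": the same for the moment, N m; "width": finger opening in m.
Only numpy, scipy, OpenCV 4.12 (cv2) and the standard library are available. Lean on these libraries where they do the work, as an engineer would, in place of code of your own. Each camera call takes 0.05 s, during which the arm holds its last target.

## Working session

There is one attempt and no reset: what is moved stays moved. The work goes in short steps, Python scripts to look and compute and a tool call to move; the robot and the scene stay as the last step left them, time stands still between calls to the robot, and variables do not carry over. Pictures are saved under pics/ and viewed, and the job is handed in when it is done.

Besides the shell and the picture viewer there is one more tool, called after ">>>" as name([rows], argument=value, ...), one row to a line, values as JSON. apply_moves: Moves the arm, as the interface text tells. Its arguments: {"type":"object","properties":{"targets":{"type":"array"}},"required":["targets"]}

```bash
ls; mkdir -p pics; python3 - <<'E'
from bench import arm
import cv2,pickle
print(arm.state())
for n in("side","top"):
    d=arm.get_image(n); pickle.dump(d,open(f"pics/{n}0.pkl","wb")); cv2.imwrite(f"pics/{n}0.png",d["pixels"][:,:,::-1])
    print(n,d["mtx"],d["dist"],d["position"],d["orientation"])
E
```

```text
pics
{'time_s': 0.0, 'joint_positions': array([ 6.50709607e+01,  1.03996120e+01,  9.21300231e+01, -1.08040876e-03,
        7.75664745e+01, -1.18180754e+01]), 'qd': array([ 0.04489586,  0.00156074, -0.00635483, -0.01034406,  0.12376706,
        0.01301429]), 'joint_torque': array([ 6.08071605e-04, -4.33878171e+01, -3.41850901e+01,  7.03834207e-02,
        3.87149525e-02, -1.45301697e-04]), 'ee_pos': array([0.13017735, 0.55953875, 0.23784629]), 'eef_rot': array([-1.79981349e+02,  9.42883430e-02,  7.68892850e+01]), 'ft_force': array([-0.91308371,  0.63708045,  0.501701  ]), 'torque': array([ 0.01883291, -0.0269898 ,  0.02271231]), 'width': 0.08794230836156584}
side [[541.11711013   0.         278.69274079]
 [  0.         541.11711013 210.11984221]
 [  0.           0.           1.        ]] [-0.02024983  0.          0.          0.          0.        ] [-0.19375786 -0.78052386  1.19768052] [ 40.69332961   0.38720565 -46.79846859]
top [[401.03399437   0.         282.01367773]
 [  0.         401.03399437 210.95906378]
 [  0.           0.           1.        ]] [0.01285163 0.         0.         0.         0.        ] [ 0.28320746 -0.06996252  1.06441187] [ 12.12151162   0.15563277 -97.29121516]
```

View pics/top0.png

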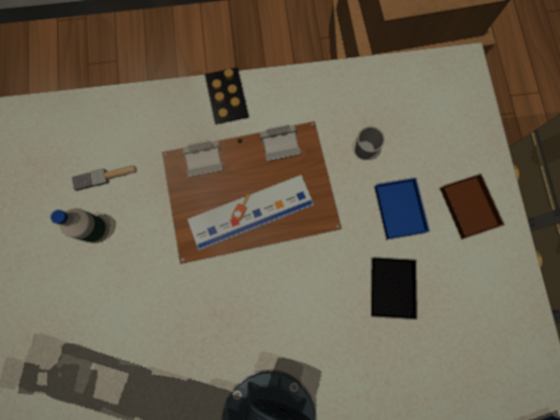

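View pics/side0.png

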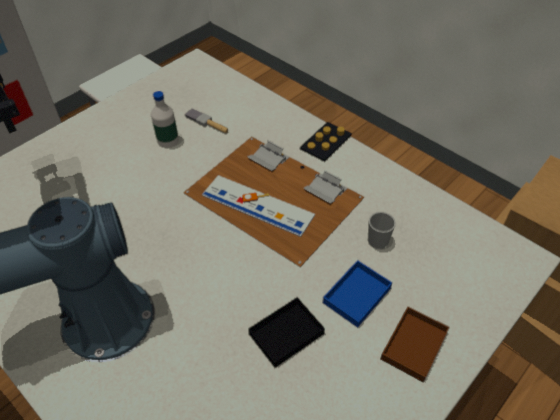

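The top view shows the board (corners about 163,152 / 315,122 / 340,228 / 181,262), the white plate askew on it with the orange key tag at about (239,212), and three trays: blue at (402,208), black at (394,288) and brown at (472,206). Only the one at (402,208) is blue, so that should be the key tray. I'll confirm it in a crop and measure.

```bash
cat > h.py <<'E'
import cv2,numpy as np,pickle
from scipy.spatial.transform import Rotation as Ro
def cam(d):
    return Ro.from_euler('xyz',d["orientation"],degrees=True).as_matrix(),np.array(d["position"])
def ray(d,uv):
    R,p=cam(d)
    q=cv2.undistortPoints(np.array(uv,float).reshape(-1,1,2),np.array(d["mtx"]),np.array(d["dist"])).reshape(-1,2)
    v=np.c_[q[:,0],-q[:,1],-np.ones(len(q))]@R.T
    return p,v
def onz(d,uv,z):
    p,v=ray(d,uv); return p+v*((z-p[2])/v[:,2])[:,None]
def proj(d,P):
    R,p=cam(d); c=(np.array(P,float).reshape(-1,3)-p)@R
    c=c*[1,-1,-1]
    return cv2.projectPoints(c,np.zeros(3),np.zeros(3),np.array(d["mtx"]),np.array(d["dist"]))[0].reshape(-1,2)
def tri(d1,u1,d2,u2):
    A=np.zeros((3,3));b=np.zeros(3)
    for d,u in((d1,u1),(d2,u2)):
        p,v=ray(d,[u]);v=v[0]/np.linalg.norm(v[0]);M=np.eye(3)-np.outer(v,v);A+=M;b+=M@p
    return np.linalg.solve(A,b)
def load(n): return pickle.load(open(f"pics/{n}.pkl","rb"))
E
python3 - <<'E'
from h import *
t=load("top0");s=load("side0")
def crop(d,x0,y0,w,h,k,n): cv2.imwrite(n,cv2.resize(d["pixels"][y0:y0+h,x0:x0+w,::-1],None,fx=k,fy=k,interpolation=cv2.INTER_CUBIC))
crop(t,155,110,195,160,4,"pics/c_top.png")
crop(s,180,130,195,145,4,"pics/c_side.png")
crop(t,350,120,160,120,5,"pics/c_tray.png")
for n,d in(("t",t),("s",s)):
    hsv=cv2.cvtColor(d["pixels"],cv2.COLOR_RGB2HSV)
    def cc(m,name,mn):
        m=cv2.morphologyEx(m,cv2.MORPH_CLOSE,np.ones((3,3)))
        for c in cv2.findContours(m,0,2)[0]:
            if cv2.contourArea(c)>mn:
                r=cv2.minAreaRect(c); print(n,name,cv2.contourArea(c),r, cv2.boxPoints(r).round(1).tolist())
    cc(cv2.inRange(hsv,(100,120,50),(125,255,255)),"blue",500)
    cc(cv2.inRange(hsv,(5,90,50),(18,255,200)),"wood",3000)
    cc(cv2.inRange(hsv,(3,160,170),(15,255,255)),"orange",15)
E
```

```text
t blue 2092.5 ((401.7555847167969, 207.9409942626953), (55.990020751953125, 40.62461853027344), 77.00537872314453) [[375.70001220703125, 185.1999969482422], [415.29998779296875, 176.10000610351562], [427.79998779296875, 230.6999969482422], [388.29998779296875, 239.8000030517578]]
t wood 15442.0 ((248.77655029296875, 190.92315673828125), (112.51153564453125, 164.41465759277344), 77.83779907226562) [[156.60000610351562, 153.1999969482422], [317.29998779296875, 118.5999984741211], [341.0, 228.60000610351562], [180.3000030517578, 263.20001220703125]]
t wood 9639.5 ((452.5, 73.5), (147.0, 213.0), 90.0) [[346.0, 0.0], [559.0, 0.0], [559.0, 147.0], [346.0, 147.0]]
t wood 23544.5 ((170.47015380859375, 42.8145751953125), (79.3273696899414, 348.22723388671875), 85.50564575195312) [[-6.199999809265137, 16.899999618530273], [340.8999938964844, -10.399999618530273], [347.20001220703125, 68.69999694824219], [0.0, 96.0]]
s blue 2336.5 ((356.83447265625, 292.0137939453125), (44.98107147216797, 58.36968994140625), 40.23636245727539) [[320.79998779296875, 299.79998779296875], [358.5, 255.1999969482422], [392.8999938964844, 284.29998779296875], [355.20001220703125, 328.79998779296875]]
s wood 8281.0 ((507.5, 341.5), (155.0, 103.0), 90.0) [[456.0, 264.0], [559.0, 264.0], [559.0, 419.0], [456.0, 419.0]]
s wood 10211.0 ((273.3218078613281, 194.7821807861328), (154.01248168945312, 92.8257827758789), 32.27564239501953) [[183.39999389648438, 192.89999389648438], [233.0, 114.4000015258789], [363.20001220703125, 196.6999969482422], [313.6000061035156, 275.1000061035156]]
s wood 10636.0 ((377.8201904296875, 120.68460083007812), (443.6933898925781, 87.6458969116211), 25.580286026000977) [[158.8000030517578, 64.4000015258789], [196.60000610351562, -14.600000381469727], [596.7999877929688, 176.89999389648438], [559.0, 256.0]]
```

View pics/c_top.png

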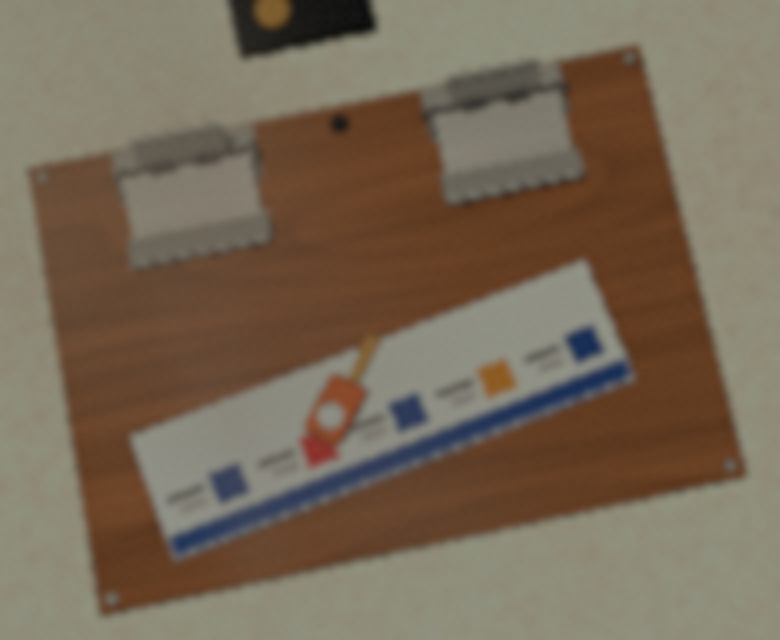

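View pics/c_side.png

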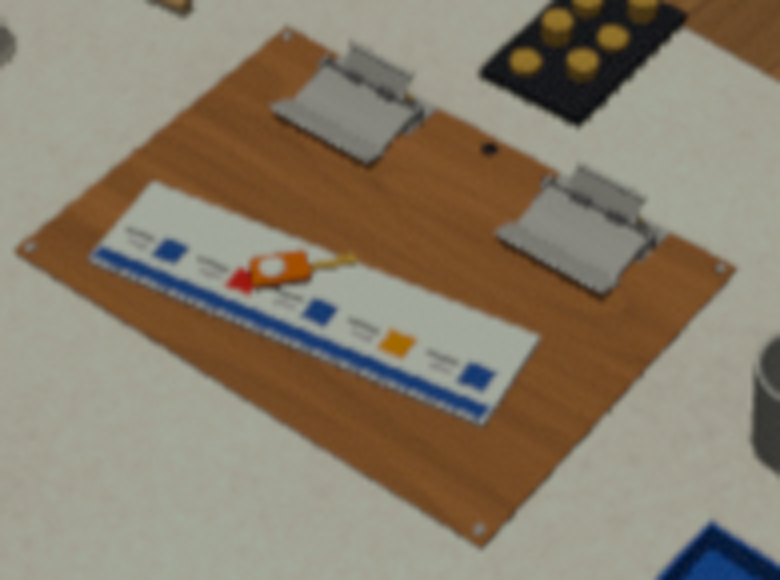

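View pics/c_tray.png

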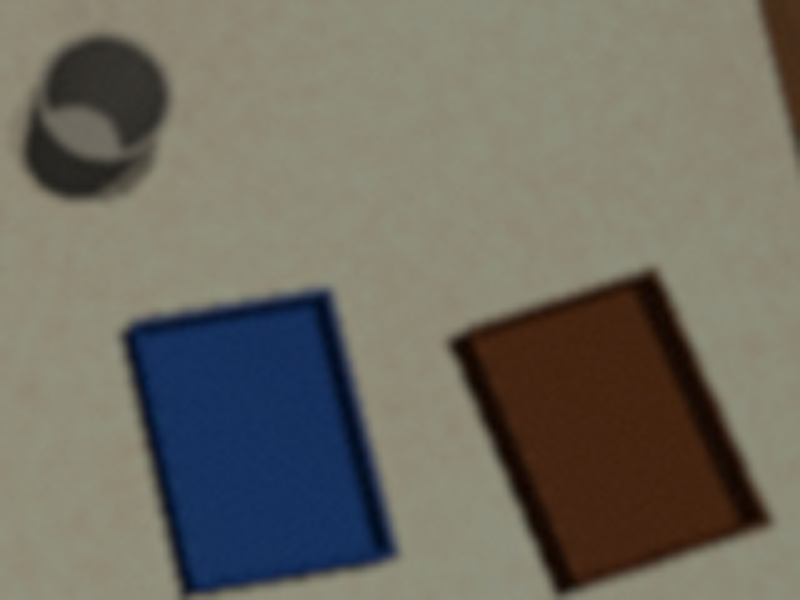

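The crops confirm the pieces. The blue tray is at top (402,208), with a dark cup above it and a brown tray to its right. The key lies on the plate with its shaft pointing to the upper right. The clips are at the far edge. Next I'll measure with line fits.

```bash
cat >> h.py <<'E'
def quad(mask,init,pw=2.0,ends=0.12):
    """refine quad corners (init Nx2) by robust line fits of mask contour points close to each side"""
    c=max(cv2.findContours(mask,cv2.RETR_EXTERNAL,cv2.CHAIN_APPROX_NONE)[0],key=cv2.contourArea).reshape(-1,2).astype(float)
    q=np.array(init,float);n=len(q)
    # subpixel: work on contour of upscaled mask is done by caller
    for _ in range(3):
        L=[]
        for i in range(n):
            a,b=q[i],q[(i+1)%n];e=b-a;l=np.linalg.norm(e);e/=l;nn=np.array([-e[1],e[0]])
            s=(c-a)@e/l;h=(c-a)@nn
            k=(s>ends)&(s<1-ends)&(abs(h)<pw*4)
            v=cv2.fitLine(c[k].astype(np.float32),cv2.DIST_WELSCH,0,.01,.001).ravel();L.append(np.cross([v[2],v[3],1],[v[2]+v[0],v[3]+v[1],1]))
        q=np.array([(lambda x:x[:2]/x[2])(np.cross(L[i-1],L[i])) for i in range(n)])
    return q
def up(d,k=4):
    return cv2.resize(d["pixels"],None,fx=k,fy=k,interpolation=cv2.INTER_CUBIC)
def px(q,k=4): return (np.array(q)+.5)/k-.5
E
cat > m.py <<'E'
from h import *
import sys
t=load("top0");s=load("side0")
I={"t":up(t),"s":up(s)};D={"t":t,"s":s}
H={k:cv2.cvtColor(v,cv2.COLOR_RGB2HSV) for k,v in I.items()}
off={"t":(155,110),"s":(180,130)}
def A(k,pts): return np.array(pts,float)+np.array(off[k])*4
# FL,FR,RR,RL
B={"t":[(28,170),(640,46),(746,475),(102,613)],"s":[(288,28),(735,268),(482,548),(18,250)]}
P={"t":[(130,434),(587,260),(634,380),(174,560)],"s":[(153,182),(540,335),(485,422),(92,260)]}
for nm,C,z in(("board",B,.005),("plate",P,.011)):
    W=[]
    for k in "ts":
        h=H[k]
        wood=cv2.inRange(h,(4,90,30),(20,255,255))
        if nm=="board":
            m=cv2.bitwise_or(wood,0)
            m=cv2.fillConvexPoly(m.copy(),A(k,np.array(C[k])).mean(0)[None].astype(int)+((A(k,C[k])-A(k,C[k]).mean(0))*.9).astype(int),255)
        else:
            m=cv2.inRange(h,(0,0,0),(180,255,255)); 
            m=cv2.bitwise_not(wood)
            roi=np.zeros_like(m); a=A(k,C[k]);cv2.fillConvexPoly(roi,(a.mean(0)+(a-a.mean(0))*1.08).astype(int),255);m&=roi
            cv2.fillConvexPoly(m,(a.mean(0)+(a-a.mean(0))*.93).astype(int),255)
        cv2.imwrite(f"pics/m_{nm}_{k}.png",cv2.resize(m,(560,420)))
        q=px(quad(m,A(k,C[k])))
        w=onz(D[k],q,z);W.append((q,w))
        print(nm,k,q.round(1).tolist(),(w[:,:2]*1000).round(1).tolist())
        l=np.linalg.norm(w-np.roll(w,-1,0),axis=1)*1000;print("  sides",l.round(1))
    X=[tri(t,a,s,b) for a,b in zip(W[0][0],W[1][0])]
    print("tri",(np.array(X)*1000).round(1).tolist())
E
python3 m.py
```

```text
Traceback (most recent call last):
  File "m.py", line 25, in <module>
    q=px(quad(m,A(k,C[k])))
         ~~~~^^^^^^^^^^^^^
  File "h.py", line 33, in quad
    v=cv2.fitLine(c[k].astype(np.float32),cv2.DIST_WELSCH,0,.01,.001).ravel();L.append(np.cross([v[2],v[3],1],[v[2]+v[0],v[3]+v[1],1]))
      ~~~~~~~~~~~^^^^^^^^^^^^^^^^^^^^^^^^^^^^^^^^^^^^^^^^^^^^^^^^^^^^
cv2.error: OpenCV(4.12.0) /io/opencv/modules/imgproc/src/linefit.cpp:50: error: (-215:Assertion failed) count > 0 in function 'fitLine2D_wods'
```

```bash
python3 - <<'E'
s=open('m.py').read()
s=s.replace('m=cv2.bitwise_or(wood,0)\n','roi=np.zeros_like(wood); a=A(k,C[k]);cv2.fillConvexPoly(roi,(a.mean(0)+(a-a.mean(0))*1.08).astype(int),255);m=wood&roi\n')
open('m.py','w').write(s)
E
python3 m.py
```

```text
board t [[162.2, 151.6], [314.1, 121.4], [340.9, 228.4], [179.9, 263.0]] [[719.8, 213.8], [755.2, -219.1], [441.9, -246.2], [404.6, 188.0]]
  sides [434.3 314.5 435.7 316.2]
board s [[251.3, 136.2], [363.6, 196.9], [299.9, 266.4], [183.0, 192.3]] [[721.2, 213.6], [757.7, -221.7], [442.6, -249.5], [404.6, 186.0]]
  sides [436.9 316.4 437.2 317.8]
tri [[720.1, 213.4, 5.5], [757.8, -220.2, 2.6], [443.4, -247.4, 1.4], [405.3, 188.2, 2.6]]
plate t [[186.2, 218.2], [300.9, 174.0], [314.2, 204.5], [197.9, 250.7]] [[520.9, 161.1], [604.3, -160.3], [514.6, -184.1], [430.1, 137.2]]
  sides [332.   92.7 332.3  93.9]
plate s [[217.8, 174.5], [315.2, 213.5], [300.8, 236.0], [200.4, 194.7]] [[522.4, 159.8], [606.6, -161.9], [517.3, -185.9], [430.6, 135.8]]
  sides [332.5  92.5 333.2  95. ]
tri [[521.9, 160.6, 10.5], [605.7, -161.1, 10.3], [516.1, -185.0, 10.5], [430.7, 137.2, 9.7]]
```

Board and plate agree across both views: sides are within 4 mm of nominal and heights come out at 3 and 10 mm. Next are the key, the tray and the obstacles.

```bash
cat > m2.py <<'E'
from h import *
t=load("top0");s=load("side0")
D={"t":t,"s":s}
for k,roi in(("t",(215,185,265,230)),("s",(235,185,272,206))):
    im=up(D[k]);h=cv2.cvtColor(im,cv2.COLOR_RGB2HSV);x0,y0,x1,y1=[4*v for v in roi]
    h=h[y0:y1,x0:x1]
    br=np.percentile(h[...,2],90); print(k,"v90",br)
    m=cv2.inRange(h,(5,110,60),(14,255,255)); 
    cv2.imwrite(f"pics/o_{k}.png",np.vstack([cv2.resize(im[y0:y1,x0:x1,::-1],None,fx=2,fy=2),cv2.cvtColor(cv2.resize(m,None,fx=2,fy=2),8)]))
    for c in cv2.findContours(m,0,1)[0]:
        if cv2.contourArea(c)<150: continue
        r=cv2.minAreaRect(c);b=px(cv2.boxPoints(r)+[x0,y0]);ctr=px(np.array(r[0])+[x0,y0])
        w=onz(D[k],b,.019)*1000;print(k,cv2.contourArea(c),ctr.round(1),"world",(onz(D[k],[ctr],.020)*1000).round(1),"sides",np.linalg.norm(np.diff(w,axis=0),axis=1).round(1),"dir",[np.degrees(np.arctan2(*(w[i+1]-w[i])[[1,0]])).round(1) for i in (0,1)])
    # tray
    h=cv2.cvtColor(im,cv2.COLOR_RGB2HSV)
    m=cv2.inRange(h,(100,120,30),(125,255,255))
    init={"t":[(375.7,185),(415.3,176),(428,231),(388,240)],"s":[(320.8,299.8),(358.5,255),(393,284),(355,329)]}[k]
    c=max(cv2.findContours(m,0,1)[0],key=cv2.contourArea); b=px(cv2.boxPoints(cv2.minAreaRect(c)))
    w=onz(D[k],b,.03)*1000;print("tray",k,b.round(1).tolist(),w[:,:2].round(1).tolist(),w.mean(0).round(1),np.linalg.norm(np.diff(w,axis=0),axis=1).round(1))
print("cap tri",tri(t,(58,216),s,(158,97))*1000,"cup z0",onz(t,[(366,152)],0)*1000,"brush",onz(t,[(72,189),(136,170)],.02)*1000)
E
python3 m2.py
```

```text
t v90 141.0
t 391.5 [258.6 227.2] world [[470.3 -28.8  20. ]] sides [30.4 11.4 30.4] dir [np.float64(-97.3), np.float64(173.2)]
t 1640.5 [238.5 212.2] world [[517.5  19.8  20. ]] sides [47.8 26.5 47.7] dir [np.float64(-33.8), np.float64(-125.9)]
t 9801.5 [239.5 195.6] world [[562.4  12.3  20. ]] sides [134.6  61.  133. ] dir [np.float64(-97.3), np.float64(173.2)]
tray t [[374.70001220703125, 185.3000030517578], [415.5, 175.89999389648438], [428.1000061035156, 230.60000610351562], [387.3999938964844, 240.0]] [[541.9, -349.9], [553.7, -462.7], [403.4, -466.1], [392.6, -356.6]] [ 472.9 -408.8   30. ] [113.4 150.3 110. ]
s v90 167.0
s 1036.0 [249.2 197. ] world [[517.1  16.8  20. ]] sides [47.2 31.4 46.6] dir [np.float64(-33.4), np.float64(-127.8)]
s 1772.5 [257.9 189.9] world [[554.8  18.1  20. ]] sides [80.9 42.5 79.5] dir [np.float64(-47.2), np.float64(-136.3)]
tray s [[320.3999938964844, 299.8999938964844], [358.79998779296875, 254.8000030517578], [393.3999938964844, 284.20001220703125], [354.8999938964844, 329.29998779296875]] [[388.5, -365.4], [563.6, -350.5], [550.1, -471.5], [382.7, -478.7]] [ 471.2 -416.5   30. ] [175.7 121.8 167.6]
cap tri [527.01064819 413.46689545 170.71353824] cup z0 [[ 647.7945315  -350.69961564    0.        ]] brush [[638.00680734 456.98798968  20.        ]
 [669.79881377 284.00081313  20.        ]]
```

```bash
python3 -c "
import cv2,numpy as np
a=cv2.imread('pics/o_t.png');b=cv2.imread('pics/o_s.png');h=max(a.shape[0],b.shape[0])
f=lambda x:cv2.copyMakeBorder(x,0,h-x.shape[0],0,8,0)
cv2.imwrite('pics/o.png',np.hstack([f(a),f(b)]))"
```

```text
(no output)
```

View pics/o.png

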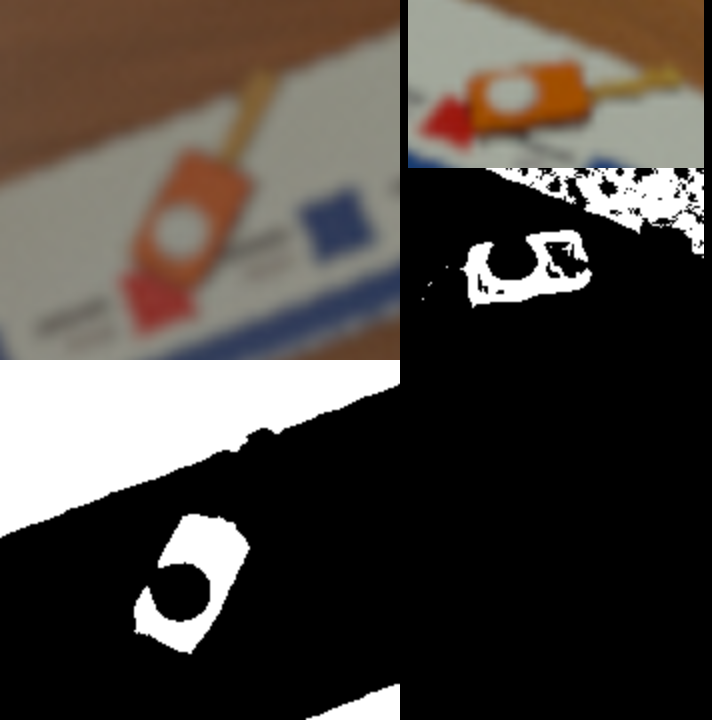

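Key tag centre is about (0.518, 0.018) with yaw about -33.5°. The tray is about (0.473, -0.41), the bottle (0.53, 0.41), the cup (0.65, -0.35). The two views agree to about 3 mm on the key, so I'll move.

```bash
cat > go.py <<'E'
# usage: go.py x y z yaw  -> shifts in current tool axes (from measured pose)
import sys,numpy as np
from bench import arm
from scipy.spatial.transform import Rotation as Ro
st=arm.state();R=Ro.from_euler('xyz',st["eef_rot"],degrees=True).as_matrix()
print("t",round(st["time_s"],2),"pos",(st["ee_pos"]*1000).round(1),"rot",st["eef_rot"].round(2),"F",st["ft_force"].round(1),"w",round(st["width"]*1000,1))
if len(sys.argv)>4:
    x,y,z,yaw=map(float,sys.argv[1:5]); d=R.T@(np.array([x,y,z])-st["ee_pos"])
    tw=-(yaw-st["eef_rot"][2]); tw=(tw+180)%360-180
    print("tx,ty,tz",d.round(4),"twist",round(tw,2))
E
python3 go.py .518 .018 .10 56.5
```

```text
t 0.1 pos [130.2 559.6 237.9] rot [-1.7998e+02  9.0000e-02  7.6890e+01] F [-0.5  0.1 -0.5] w 88.0
tx,ty,tz [-0.4393  0.5006  0.1384] twist 20.39
```

>>> apply_moves([
  {"tx":-0.015,"ty":0.017,"tz":0,"twist":1,"hand":0.7},
  {"tx":-0.045,"ty":0.051,"tz":0,"twist":4,"hand":0.7},
  {"tx":-0.075,"ty":0.085,"tz":0,"twist":8,"hand":0.7},
  {"tx":-0.105,"ty":0.119,"tz":0,"twist":12,"hand":0.7},
  {"tx":-0.135,"ty":0.153,"tz":0,"twist":16,"hand":0.7},
  {"tx":-0.165,"ty":0.187,"tz":0,"twist":18,"hand":0.7},
  {"tx":-0.195,"ty":0.221,"tz":0,"twist":20,"hand":0.7},
  {"tx":-0.225,"ty":0.255,"tz":0,"twist":20,"hand":0.7},
  {"tx":-0.255,"ty":0.289,"tz":0,"twist":20,"hand":0.7},
  {"tx":-0.285,"ty":0.323,"tz":0,"twist":20,"hand":0.7},
])

```text
time_s: 1.1
ee_pos: [0.3809, 0.2075, 0.2386]
eef_rot: [180.0, -0.0, 56.9]
ft_force: [0.3, 1.0, -0.9]
width: 0.0619
```

```bash
python3 go.py .518 .018 .05 56.5
```

```text
t 1.1 pos [380.9 207.5 238.6] rot [ 1.800e+02 -1.000e-02  5.689e+01] F [ 0.3  1.  -0.9] w 61.9
tx,ty,tz [-0.0839  0.2184  0.1886] twist 0.39
```

>>> apply_moves([
  {"tx":-0.012,"ty":0.031,"tz":0.015,"twist":0,"hand":0.7},
  {"tx":-0.026,"ty":0.069,"tz":0.045,"twist":0,"hand":0.7},
  {"tx":-0.041,"ty":0.107,"tz":0.075,"twist":0,"hand":0.7},
  {"tx":-0.055,"ty":0.144,"tz":0.105,"twist":0.4,"hand":0.7},
  {"tx":-0.069,"ty":0.18,"tz":0.135,"twist":0.4,"hand":0.7},
  {"tx":-0.078,"ty":0.203,"tz":0.16,"twist":0.4,"hand":0.7},
  {"tx":-0.084,"ty":0.218,"tz":0.18,"twist":0.4,"hand":0.7},
  {"tx":-0.084,"ty":0.218,"tz":0.188,"twist":0.4,"hand":0.7},
  {"tx":-0.084,"ty":0.218,"tz":0.188,"twist":0.4,"hand":0.7},
])

```text
time_s: 2.0
ee_pos: [0.5155, 0.0202, 0.0493]
eef_rot: [-179.8, 0.1, 56.4]
ft_force: [0.8, -0.1, 1.0]
width: 0.0619
```

```bash
python3 go.py .518 .018 .0125 56.5; python3 - <<'E'
from bench import arm
import cv2,pickle,numpy as np
o=[]
for n,(x,y) in(("side",(190,130)),("top",(180,140))):
    d=arm.get_image(n); pickle.dump(d,open(f"pics/{n}1.pkl","wb"));o.append(cv2.resize(d["pixels"][y:y+110,x:x+130,::-1],None,fx=3,fy=3,interpolation=2))
cv2.imwrite("pics/k1.png",np.hstack(o))
E
```

```text
t 2.0 pos [515.5  20.2  49.3] rot [-1.798e+02  7.000e-02  5.645e+01] F [ 0.8 -0.1  1. ] w 61.9
tx,ty,tz [-0.0004  0.0034  0.0368] twist -0.05
```

View pics/k1.png

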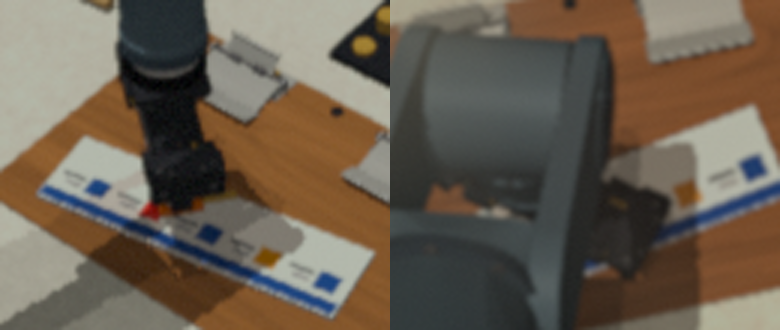

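The views show the gripper above the key tag (side, about 245,195), with the key still in place. Now I'll descend and close.

>>> apply_moves([
  {"tx":0,"ty":0.0015,"tz":0.01,"hand":0.7},
  {"tx":0,"ty":0.0015,"tz":0.022,"hand":0.7},
  {"tx":0,"ty":0.0015,"tz":0.032,"hand":0.7},
  {"tx":0,"ty":0.0015,"tz":0.036,"hand":0.7},
  {"tx":0,"ty":0.0015,"tz":0.036,"hand":0.2},
  {"tx":0,"ty":0.0015,"tz":0.036,"hand":0.0},
  {"tx":0,"ty":0.0015,"tz":0.036,"hand":0.0},
  {"tx":0,"ty":0.0015,"tz":0.036,"hand":0.0},
  {"tx":0,"ty":0.0015,"tz":0.036,"hand":0.0},
])

```text
schema error: expected keys tx, ty, tz, twist, hand
```

```bash
python3 go.py .518 .018 .0125 56.5
```

```text
t 2.1 pos [516.7  20.6  51.2] rot [-1.7999e+02 -1.0000e-02  5.6540e+01] F [ 0.5 -0.  -0.3] w 61.6
tx,ty,tz [-0.0014  0.0025  0.0387] twist 0.04
```

>>> apply_moves([
  {"tx":-0.001,"ty":0.002,"tz":0.01,"twist":0,"hand":0.7},
  {"tx":-0.001,"ty":0.002,"tz":0.023,"twist":0,"hand":0.7},
  {"tx":-0.001,"ty":0.002,"tz":0.033,"twist":0,"hand":0.7},
  {"tx":-0.001,"ty":0.002,"tz":0.038,"twist":0,"hand":0.7},
  {"tx":-0.001,"ty":0.002,"tz":0.038,"twist":0,"hand":0.4},
  {"tx":-0.001,"ty":0.002,"tz":0.038,"twist":0,"hand":0.1},
  {"tx":-0.001,"ty":0.002,"tz":0.038,"twist":0,"hand":0.1},
  {"tx":-0.001,"ty":0.002,"tz":0.038,"twist":0,"hand":0.1},
  {"tx":-0.001,"ty":0.002,"tz":0.038,"twist":0,"hand":0.1},
])

```text
time_s: 3.0
ee_pos: [0.5182, 0.0178, 0.0127]
eef_rot: [180.0, -0.0, 56.5]
ft_force: [-0.1, 0.7, -1.1]
width: 0.0277
```

```bash
python3 go.py .473 -.409 .1 56.5
```

```text
t 3.0 pos [518.2  17.8  12.7] rot [179.99  -0.    56.49] F [-0.1  0.7 -1.1] w 27.7
tx,ty,tz [-0.3808  0.198  -0.0872] twist -0.01
```

Width is 27.7 mm, so the 28 mm tag is held. Next I'll lift and carry it to the blue tray.

>>> apply_moves([
  {"tx":0,"ty":0,"tz":-0.015,"twist":0,"hand":0.1},
  {"tx":0,"ty":0,"tz":-0.05,"twist":0,"hand":0.1},
  {"tx":-0.015,"ty":0.008,"tz":-0.08,"twist":0,"hand":0.1},
  {"tx":-0.05,"ty":0.026,"tz":-0.087,"twist":0,"hand":0.1},
  {"tx":-0.09,"ty":0.047,"tz":-0.087,"twist":0,"hand":0.1},
  {"tx":-0.13,"ty":0.068,"tz":-0.087,"twist":0,"hand":0.1},
  {"tx":-0.17,"ty":0.088,"tz":-0.087,"twist":0,"hand":0.1},
  {"tx":-0.21,"ty":0.109,"tz":-0.087,"twist":0,"hand":0.1},
  {"tx":-0.25,"ty":0.13,"tz":-0.087,"twist":0,"hand":0.1},
  {"tx":-0.29,"ty":0.151,"tz":-0.087,"twist":0,"hand":0.1},
])

```text
time_s: 4.0
ee_pos: [0.4834, -0.3092, 0.0998]
eef_rot: [180.0, -0.0, 56.5]
ft_force: [1.3, 0.3, 0.4]
width: 0.0273
```

```bash
python3 go.py .472 -.410 .035 56.5
```

```text
t 4.0 pos [ 483.4 -309.2   99.8] rot [179.99  -0.    56.48] F [1.3 0.3 0.4] w 27.3
tx,ty,tz [-0.0904  0.0461  0.0648] twist -0.02
```

>>> apply_moves([
  {"tx":-0.035,"ty":0.018,"tz":0,"twist":0,"hand":0.1},
  {"tx":-0.065,"ty":0.033,"tz":0,"twist":0,"hand":0.1},
  {"tx":-0.085,"ty":0.043,"tz":0.01,"twist":0,"hand":0.1},
  {"tx":-0.09,"ty":0.046,"tz":0.03,"twist":0,"hand":0.1},
  {"tx":-0.09,"ty":0.046,"tz":0.05,"twist":0,"hand":0.1},
  {"tx":-0.09,"ty":0.046,"tz":0.07,"twist":0,"hand":0.1},
  {"tx":-0.09,"ty":0.046,"tz":0.083,"twist":0,"hand":0.1},
  {"tx":-0.09,"ty":0.046,"tz":0.089,"twist":0,"hand":0.1},
  {"tx":-0.09,"ty":0.046,"tz":0.091,"twist":0,"hand":0.1},
  {"tx":-0.09,"ty":0.046,"tz":0.091,"twist":0,"hand":0.1},
])

```text
time_s: 5.0
ee_pos: [0.473, -0.408, 0.0092]
eef_rot: [180.0, 0.0, 56.5]
ft_force: [-0.5, -0.8, 1.2]
width: 0.0276
```

```bash
python3 go.py .472 -.410 .035 56.5
```

```text
t 5.0 pos [ 473.  -408.     9.2] rot [1.7996e+02 1.0000e-02 5.6500e+01] F [-0.5 -0.8  1.2] w 27.6
tx,ty,tz [-0.0022  0.0003 -0.0258] twist 0.0
```

Open to about 45 mm, then rise.

>>> apply_moves([
  {"tx":0,"ty":0,"tz":0,"twist":0,"hand":0.45},
  {"tx":0,"ty":0,"tz":0,"twist":0,"hand":0.45},
  {"tx":0,"ty":0,"tz":-0.005,"twist":0,"hand":0.45},
  {"tx":0,"ty":0,"tz":-0.025,"twist":0,"hand":0.45},
  {"tx":0,"ty":0,"tz":-0.06,"twist":0,"hand":0.45},
  {"tx":0,"ty":0,"tz":-0.1,"twist":0,"hand":0.45},
  {"tx":0.03,"ty":-0.02,"tz":-0.12,"twist":0,"hand":0.9},
  {"tx":0.06,"ty":-0.05,"tz":-0.12,"twist":0,"hand":0.9},
  {"tx":0.08,"ty":-0.09,"tz":-0.12,"twist":0,"hand":0.9},
  {"tx":0.1,"ty":-0.13,"tz":-0.12,"twist":0,"hand":0.9},
])

```text
time_s: 6.0
ee_pos: [0.4191, -0.2513, 0.1295]
eef_rot: [179.9, 0.0, 56.5]
ft_force: [0.2, -0.6, 0.2]
width: 0.0695
```

```bash
cat > snap.py <<'E'
import sys
from bench import arm
import cv2,pickle
i=sys.argv[1]
for n in("side","top"):
    d=arm.get_image(n); pickle.dump(d,open(f"pics/{n}{i}.pkl","wb")); cv2.imwrite(f"pics/{n}{i}.png",d["pixels"][:,:,::-1])
E
python3 snap.py 2; python3 go.py
```

```text
t 6.1 pos [ 416.2 -247.   127.6] rot [-1.7968e+02 -9.0000e-02  5.6630e+01] F [-0.8  0.1  0.6] w 77.6
```

View pics/top2.png

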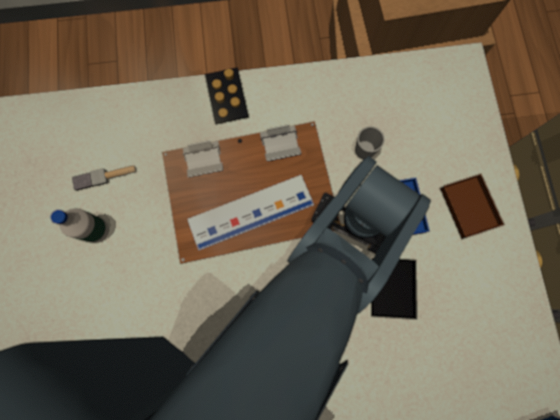

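View pics/side2.png

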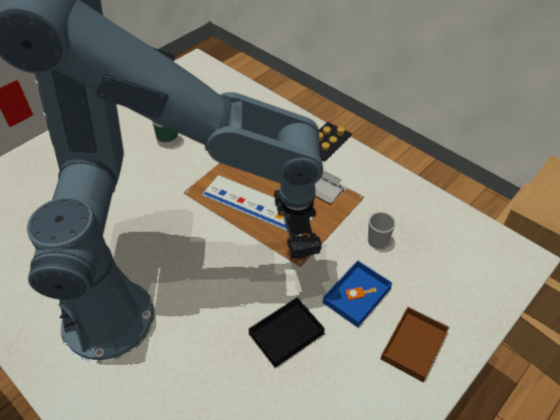

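The key lies flat in the blue tray (side 360,293), clear of the gripper, and the plate hasn't moved. Next I'll straddle the plate's rear edge with open fingers. Jaw axis goes parallel to that edge for a two-point push.

```bash
python3 go.py .4545 -.029 .06 104.75
```

```text
t 6.1 pos [ 416.2 -247.   127.6] rot [-1.7968e+02 -9.0000e-02  5.6630e+01] F [-0.8  0.1  0.6] w 77.6
tx,ty,tz [ 0.2031 -0.0875  0.0684] twist -48.12
```

>>> apply_moves([
  {"tx":0.015,"ty":-0.007,"tz":0,"twist":-3,"hand":1.0},
  {"tx":0.045,"ty":-0.02,"tz":0,"twist":-10,"hand":1.0},
  {"tx":0.08,"ty":-0.035,"tz":0,"twist":-18,"hand":1.0},
  {"tx":0.115,"ty":-0.05,"tz":0,"twist":-26,"hand":1.0},
  {"tx":0.15,"ty":-0.065,"tz":0.01,"twist":-34,"hand":1.0},
  {"tx":0.18,"ty":-0.078,"tz":0.03,"twist":-41,"hand":1.0},
  {"tx":0.198,"ty":-0.086,"tz":0.055,"twist":-46,"hand":1.0},
  {"tx":0.203,"ty":-0.088,"tz":0.068,"twist":-48,"hand":1.0},
  {"tx":0.203,"ty":-0.088,"tz":0.068,"twist":-48,"hand":1.0},
])

```text
time_s: 7.0
ee_pos: [0.4577, -0.0341, 0.0595]
eef_rot: [-179.9, -0.1, 104.6]
ft_force: [-0.1, -0.1, 0.5]
width: 0.0882
```

```bash
sleep 0.1; python3 snap.py 3; python3 go.py .4545 -.029 .0075 104.75
```

```text
t 7.1 pos [459.  -35.7  61.3] rot [1.7998e+02 3.0000e-02 1.0441e+02] F [-0.5  0.   1. ] w 87.8
tx,ty,tz [ 0.0076 -0.0027  0.0537] twist -0.34
```

View pics/side3.png

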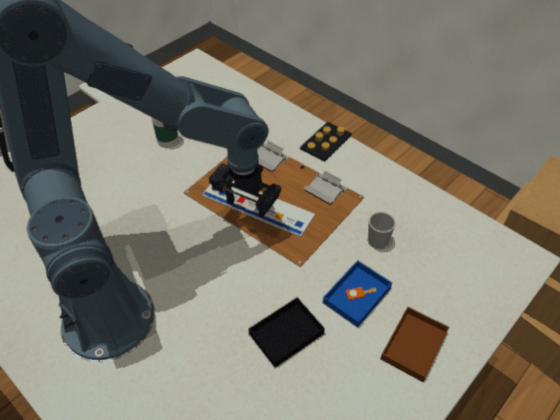

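The gripper is above and behind the plate's rear edge (side about 245,195), roughly centred. Now down behind the edge.

>>> apply_moves([
  {"tx":0.004,"ty":-0.003,"tz":0.01,"twist":-0.3,"hand":1.0},
  {"tx":0.007,"ty":-0.006,"tz":0.025,"twist":-0.3,"hand":1.0},
  {"tx":0.007,"ty":-0.006,"tz":0.04,"twist":-0.3,"hand":1.0},
  {"tx":0.007,"ty":-0.006,"tz":0.049,"twist":-0.3,"hand":1.0},
  {"tx":0.007,"ty":-0.006,"tz":0.053,"twist":-0.3,"hand":1.0},
  {"tx":0.007,"ty":-0.006,"tz":0.053,"twist":-0.3,"hand":1.0},
])

```text
time_s: 7.7
ee_pos: [0.4505, -0.0298, 0.0075]
eef_rot: [-180.0, -0.0, 104.7]
ft_force: [0.0, 0.8, -0.4]
width: 0.088
```

```bash
python3 snap.py 4; python3 go.py .4545 -.029 .0075 104.75; python3 -c "
import cv2
a=cv2.imread('pics/side4.png')[140:270,170:370];cv2.imwrite('pics/c4.png',cv2.resize(a,None,fx=4,fy=4,interpolation=2))"
```

```text
t 7.8 pos [451.1 -29.8   8.2] rot [1.7996e+02 3.0000e-02 1.0477e+02] F [-0.6  0.7  0.7] w 88.1
tx,ty,tz [-0.      0.0035  0.0007] twist 0.02
```

View pics/c4.png

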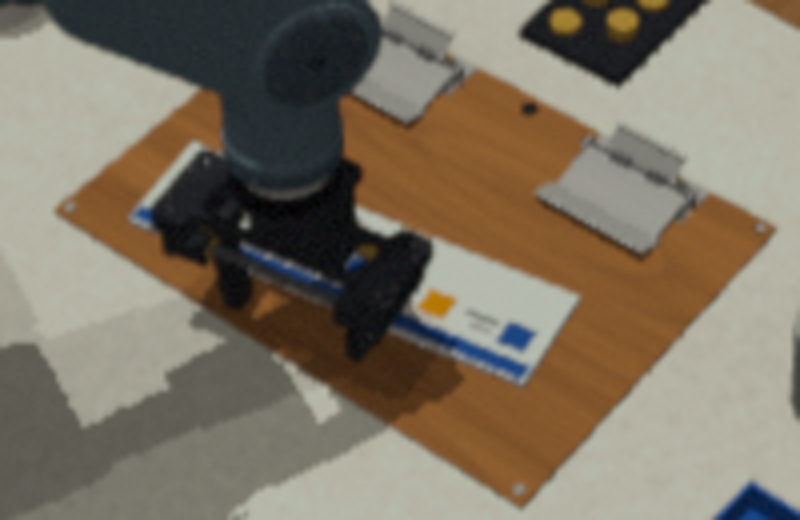

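Both fingers stand behind the rear edge on the board (crop 235,290 and 365,330), with no contact force. I'll push slowly, turning the plate square and moving it slightly right as it advances.

>>> apply_moves([
  {"tx":0,"ty":0.006,"tz":0,"twist":0,"hand":1.0},
  {"tx":0,"ty":0.012,"tz":0,"twist":0,"hand":1.0},
  {"tx":0,"ty":0.016,"tz":0,"twist":0,"hand":1.0},
  {"tx":0,"ty":0.018,"tz":0,"twist":0,"hand":1.0},
  {"tx":-0.0005,"ty":0.022,"tz":0,"twist":0.5,"hand":1.0},
  {"tx":-0.001,"ty":0.026,"tz":0,"twist":1.0,"hand":1.0},
  {"tx":-0.0015,"ty":0.03,"tz":0,"twist":1.5,"hand":1.0},
])

```text
time_s: 8.5
ee_pos: [0.4801, -0.0231, 0.0076]
eef_rot: [-180.0, -0.0, 103.2]
ft_force: [-1.8, -0.4, 0.8]
width: 0.0882
```

```bash
python3 snap.py 5; python3 go.py .537 -.0187 .0075 94.8; python3 -c "
import cv2,numpy as np
a=cv2.imread('pics/side5.png')[140:270,170:370];b=cv2.imread('pics/top5.png')[110:270,150:350]
cv2.imwrite('pics/c5.png',np.vstack([cv2.resize(a,None,fx=2,fy=2,interpolation=2),cv2.resize(b,None,fx=2,fy=2,interpolation=2)]))"
```

```text
t 8.6 pos [480.9 -23.3   7.8] rot [1.7994e+02 2.0000e-02 1.0326e+02] F [ 0.3 -0.1 -0.5] w 87.9
tx,ty,tz [-0.0084  0.0557  0.0003] twist 8.46
```

View pics/c5.png

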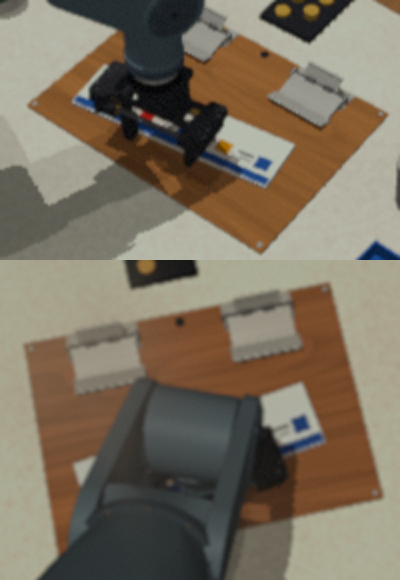

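The plate is moving with both fingers, at light force. Continuing to square it up short of the clips.

>>> apply_moves([
  {"tx":-0.0008,"ty":0.005,"tz":0,"twist":0.8,"hand":1.0},
  {"tx":-0.0015,"ty":0.01,"tz":0,"twist":1.6,"hand":1.0},
  {"tx":-0.0023,"ty":0.015,"tz":0,"twist":2.4,"hand":1.0},
  {"tx":-0.003,"ty":0.02,"tz":0,"twist":3.2,"hand":1.0},
  {"tx":-0.0038,"ty":0.025,"tz":0,"twist":4.0,"hand":1.0},
  {"tx":-0.0045,"ty":0.03,"tz":0,"twist":4.8,"hand":1.0},
  {"tx":-0.0053,"ty":0.035,"tz":0,"twist":5.6,"hand":1.0},
  {"tx":-0.006,"ty":0.04,"tz":0,"twist":6.4,"hand":1.0},
  {"tx":-0.007,"ty":0.045,"tz":0,"twist":7.4,"hand":1.0},
  {"tx":-0.008,"ty":0.05,"tz":0,"twist":8.4,"hand":1.0},
])

```text
time_s: 9.6
ee_pos: [0.5309, -0.0195, 0.0077]
eef_rot: [-180.0, -0.0, 94.8]
ft_force: [-1.2, 0.3, -0.4]
width: 0.088
```

```bash
python3 snap.py 6; python3 go.py .537 -.0187 .0075 94.8; python3 -c "
import cv2,numpy as np
a=cv2.imread('pics/side6.png')[130:270,180:370];b=cv2.imread('pics/top6.png')[110:270,150:350]
cv2.imwrite('pics/c6.png',np.vstack([cv2.resize(a,None,fx=2,fy=2,interpolation=2)[:,:380],cv2.resize(b,None,fx=2,fy=2,interpolation=2)[:,:380]]))
cv2.imwrite('pics/c6s.png',cv2.resize(a,None,fx=4,fy=4,interpolation=2))"
```

```text
t 9.7 pos [531.5 -19.7   7.9] rot [1.7993e+02 2.0000e-02 9.4840e+01] F [-0.3  0.4 -0.6] w 88.1
tx,ty,tz [0.0006 0.0055 0.0004] twist 0.04
```

View pics/c6s.png

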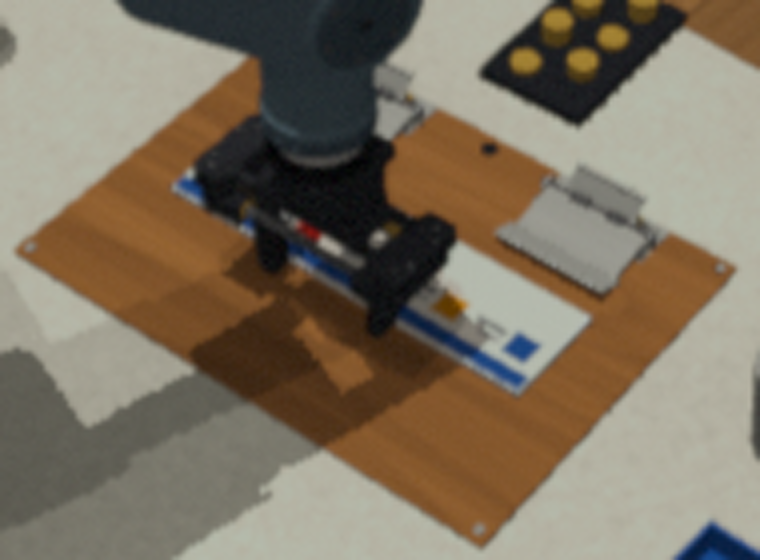

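View pics/top6.png

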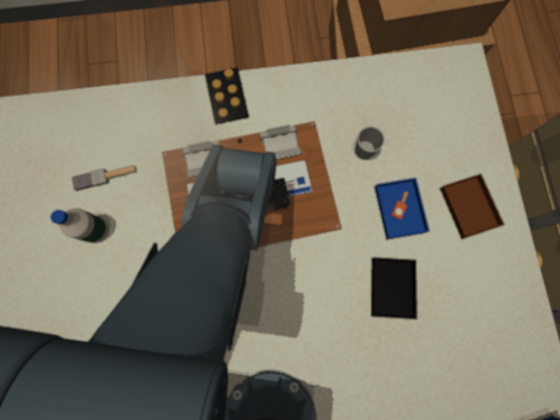

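The plate looks square to the board and short of the clips (right front corner at side crop 592,318). I'll back off to see it clearly and measure before the clips.

>>> apply_moves([
  {"tx":0,"ty":-0.008,"tz":0,"twist":0,"hand":1.0},
  {"tx":0,"ty":-0.025,"tz":0,"twist":0,"hand":1.0},
  {"tx":0,"ty":-0.04,"tz":-0.02,"twist":0,"hand":1.0},
  {"tx":0,"ty":-0.06,"tz":-0.05,"twist":0,"hand":1.0},
  {"tx":-0.03,"ty":-0.09,"tz":-0.08,"twist":0,"hand":1.0},
  {"tx":-0.07,"ty":-0.11,"tz":-0.1,"twist":0,"hand":1.0},
  {"tx":-0.11,"ty":-0.12,"tz":-0.11,"twist":0,"hand":1.0},
  {"tx":-0.155,"ty":-0.13,"tz":-0.12,"twist":0,"hand":1.0},
  {"tx":-0.2,"ty":-0.13,"tz":-0.12,"twist":0,"hand":1.0},
  {"tx":-0.24,"ty":-0.13,"tz":-0.12,"twist":0,"hand":1.0},
])

```text
time_s: 10.7
ee_pos: [0.4208, -0.2721, 0.1285]
eef_rot: [179.9, 0.1, 94.8]
ft_force: [1.1, 0.3, -0.7]
width: 0.0884
```

```bash
python3 snap.py 7; python3 go.py; python3 -c "
import cv2,numpy as np
b=cv2.imread('pics/top7.png')[110:270,155:350]
cv2.imwrite('pics/c7.png',cv2.resize(b,None,fx=4,fy=4,interpolation=2))
b=cv2.imread('pics/side7.png')[130:270,180:370]
cv2.imwrite('pics/c7s.png',cv2.resize(b,None,fx=4,fy=4,interpolation=2))
"
```

```text
t 10.8 pos [ 421.3 -274.5  128.5] rot [179.91   0.19  94.64] F [-0.4  1.  -1.1] w 88.2
```

View pics/c7.png

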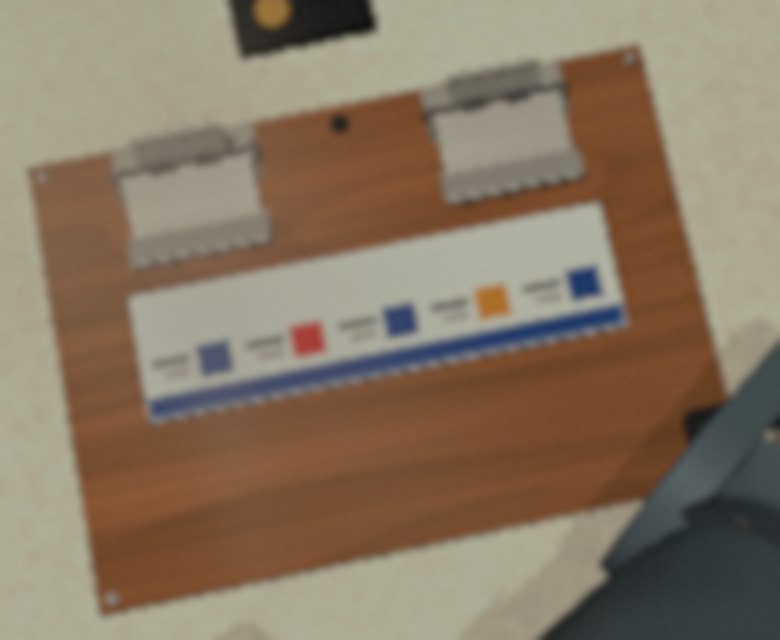

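View pics/c7s.png

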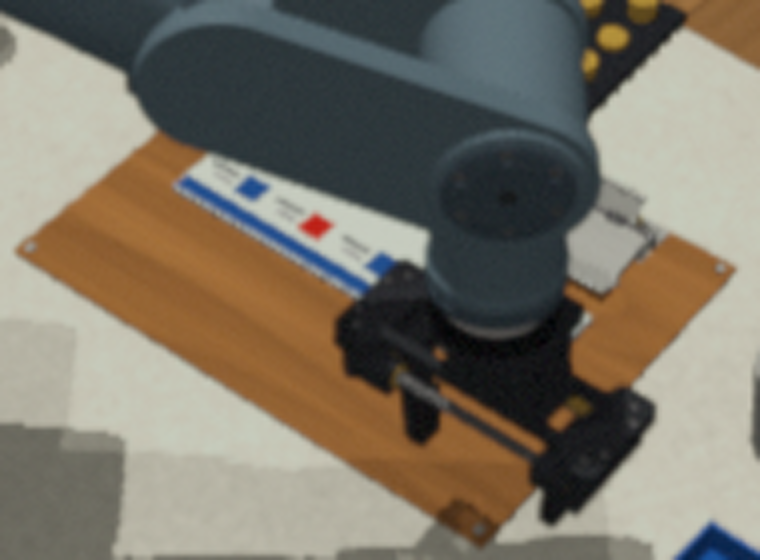

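```bash
cat > mp.py <<'E'
# measure plate in top view n vs board (board corners from top0, same camera). usage mp.py idx  FLx FLy FRx FRy RRx RRy RLx RLy (crop px in 4x crop from 155,110)
from h import *
import sys
d=load("top"+sys.argv[1]);C=np.array(list(map(float,sys.argv[2:10]))).reshape(4,2)+np.array([155,110])*4
Bq=np.array([[162.2,151.6],[314.1,121.4],[340.9,228.4],[179.9,263.0]])
b=onz(d,Bq,.005)[:,:2];bo=b.mean(0);by=((b[0]-b[1])+(b[3]-b[2]));bx=((b[0]-b[3])+(b[1]-b[2]))
a1=np.arctan2(-by[0],by[1]);a2=np.arctan2(bx[1],bx[0]);yb=(a1+a2)/2
h=cv2.cvtColor(up(d),cv2.COLOR_RGB2HSV);m=cv2.bitwise_not(cv2.inRange(h,(4,90,30),(20,255,255)))
roi=np.zeros_like(m);c=C.mean(0);cv2.fillConvexPoly(roi,(c+(C-c)*[1.05]).astype(int),255);m&=roi;cv2.fillConvexPoly(m,(c+(C-c)*.93).astype(int),255)
q=px(quad(m,C));w=onz(d,q,.011)[:,:2]
R=np.array([[np.cos(yb),-np.sin(yb)],[np.sin(yb),np.cos(yb)]])
l=(w-bo)@R*1000;ey=(l[0]-l[1])+(l[3]-l[2])
print("board",(bo*1000).round(1),np.degrees([a1,a2]).round(2));print("plate corners in board",l.round(1).tolist(),"centre",l.mean(0).round(1),"yaw",np.degrees(np.arctan2(-ey[0],ey[1])).round(2),"front/rear yaw",[np.degrees(np.arctan2(-v[0],v[1])).round(2) for v in(l[0]-l[1],l[3]-l[2])],"sides",np.linalg.norm(l-np.roll(l,-1,0),axis=1).round(1))
print("plate world",(w.mean(0)*1000).round(1),"px",q.round(1).tolist())
E
python3 mp.py 0 130 434 587 260 634 380 174 560
python3 mp.py 7 128 295 602 202 627 327 150 422
python3 - <<'E'
from h import *
t=load("top0")
# clip lip corners in top view (z 17mm free end)
q=px(np.array([(132,268),(270,240),(448,203),(583,177)])+np.array([155,110])*4.)
w=onz(t,q,.017)[:,:2]; bo=np.array([.5804,-.0159]);y=np.radians(4.8);R=np.array([[np.cos(y),-np.sin(y)],[np.sin(y),np.cos(y)]])
print("lips",((w-bo)@R*1000).round(1).tolist())
# screws/corners n/a ; hole
E
```

```text
board [580.4 -15.9] [4.78 4.82]
plate corners in board [[-44.5, 181.3], [11.7, -146.0], [-79.9, -162.2], [-136.5, 165.3]] centre [-62.3   9.6] yaw 9.77 front/rear yaw [np.float64(9.73), np.float64(9.81)] sides [332.1  93.  332.3  93.4]
plate world [517.5 -11.5] px [[186.2, 218.2], [300.9, 174.0], [314.2, 204.6], [197.8, 250.6]]
board [580.4 -15.9] [4.78 4.82]
plate corners in board [[52.3, 167.1], [49.9, -165.8], [-43.2, -165.3], [-41.4, 166.9]] centre [4.4 0.7] yaw -0.36 front/rear yaw [np.float64(-0.41), np.float64(-0.3)] sides [332.8  93.1 332.3  93.7]
plate world [584.7 -14.8] px [[185.6, 183.1], [304.9, 159.5], [312.3, 191.5], [191.3, 216.0]]
lips [[67.3, 157.7], [67.2, 62.4], [67.7, -61.8], [66.5, -156.5]]
```

Measured relative to the board: plate centre is (4.4, 0.7) mm, yaw -0.36°. The lips are at x = 67 as specified, so nothing has touched the clips. Centring is good, so I'll go back behind the edge and push straight in.

```bash
python3 go.py .508 -.0217 .05 95.1
```

```text
t 10.8 pos [ 421.3 -274.5  128.5] rot [179.91   0.19  94.64] F [-0.4  1.  -1.1] w 88.2
tx,ty,tz [0.2452 0.1067 0.0778] twist -0.46
```

>>> apply_moves([
  {"tx":0.02,"ty":0.0,"tz":0,"twist":0,"hand":1.0},
  {"tx":0.06,"ty":0.01,"tz":0,"twist":0,"hand":1.0},
  {"tx":0.1,"ty":0.03,"tz":0,"twist":0,"hand":1.0},
  {"tx":0.14,"ty":0.05,"tz":0.01,"twist":0,"hand":1.0},
  {"tx":0.18,"ty":0.07,"tz":0.02,"twist":-0.3,"hand":1.0},
  {"tx":0.215,"ty":0.09,"tz":0.04,"twist":-0.3,"hand":1.0},
  {"tx":0.238,"ty":0.102,"tz":0.06,"twist":-0.3,"hand":1.0},
  {"tx":0.245,"ty":0.106,"tz":0.075,"twist":-0.3,"hand":1.0},
  {"tx":0.245,"ty":0.106,"tz":0.078,"twist":-0.3,"hand":1.0},
  {"tx":0.245,"ty":0.106,"tz":0.078,"twist":-0.3,"hand":1.0},
])

```text
time_s: 11.8
ee_pos: [0.5044, -0.015, 0.0493]
eef_rot: [-179.9, -0.0, 95.3]
ft_force: [0.2, 0.1, 0.7]
width: 0.0884
```

```bash
python3 go.py .508 -.0217 .0078 95.1
```

```text
t 11.8 pos [504.4 -15.   49.3] rot [-1.7988e+02 -5.0000e-02  9.5310e+01] F [0.2 0.1 0.7] w 88.4
tx,ty,tz [-0.007   0.0031  0.0415] twist 0.21
```

>>> apply_moves([
  {"tx":-0.003,"ty":0.0,"tz":0.008,"twist":0,"hand":1.0},
  {"tx":-0.006,"ty":0.0,"tz":0.02,"twist":0,"hand":1.0},
  {"tx":-0.006,"ty":0.0,"tz":0.032,"twist":0,"hand":1.0},
  {"tx":-0.006,"ty":0.0,"tz":0.039,"twist":0,"hand":1.0},
  {"tx":-0.006,"ty":0.0,"tz":0.042,"twist":0,"hand":1.0},
  {"tx":-0.006,"ty":0.0,"tz":0.042,"twist":0,"hand":1.0},
  {"tx":-0.006,"ty":0.0,"tz":0.042,"twist":0,"hand":1.0},
])

```text
time_s: 12.5
ee_pos: [0.5069, -0.0227, 0.0078]
eef_rot: [180.0, 0.0, 95.2]
ft_force: [-0.4, 0.1, -0.1]
width: 0.0883
```

```bash
python3 go.py .5305 -.0194 .0078 95.1
```

```text
t 12.5 pos [506.9 -22.7   7.8] rot [180.     0.    95.19] F [-0.4  0.1 -0.1] w 88.3
tx,ty,tz [ 0.0012  0.0238 -0.    ] twist 0.09
```

>>> apply_moves([
  {"tx":0,"ty":0.007,"tz":0,"twist":0,"hand":1.0},
  {"tx":0,"ty":0.014,"tz":0,"twist":0,"hand":1.0},
  {"tx":0,"ty":0.02,"tz":0,"twist":0,"hand":1.0},
  {"tx":0,"ty":0.024,"tz":0,"twist":0,"hand":1.0},
  {"tx":0,"ty":0.028,"tz":0,"twist":0,"hand":1.0},
  {"tx":-0.0001,"ty":0.033,"tz":0,"twist":0,"hand":1.0},
  {"tx":-0.0002,"ty":0.038,"tz":0,"twist":0,"hand":1.0},
  {"tx":-0.0003,"ty":0.043,"tz":0,"twist":0,"hand":1.0},
  {"tx":-0.0004,"ty":0.048,"tz":0,"twist":0,"hand":1.0},
])

```text
time_s: 13.4
ee_pos: [0.5549, -0.0186, 0.0076]
eef_rot: [-180.0, -0.0, 95.2]
ft_force: [-1.2, -0.8, 0.5]
width: 0.0875
```

>>> apply_moves([
  {"tx":0,"ty":0.003,"tz":0,"twist":0,"hand":1.0},
  {"tx":0,"ty":0.006,"tz":0,"twist":0,"hand":1.0},
  {"tx":-0.0001,"ty":0.009,"tz":0,"twist":0,"hand":1.0},
  {"tx":-0.0001,"ty":0.012,"tz":0,"twist":0,"hand":1.0},
])

```text
time_s: 13.8
ee_pos: [0.5619, -0.0177, 0.0071]
eef_rot: [-179.4, -0.1, 95.2]
ft_force: [-22.6, -3.5, 18.7]
width: 0.0879
```

```bash
python3 snap.py 8; python3 go.py .5305 -.0194 .0078 95.1; python3 -c "
import cv2,numpy as np
b=cv2.imread('pics/side8.png')[130:270,180:370]
cv2.imwrite('pics/c8s.png',cv2.resize(b,None,fx=4,fy=4,interpolation=2))
"
```

```text
t 13.9 pos [562.2 -17.8   7.2] rot [-1.794e+02 -7.000e-02  9.523e+01] F [-18.2  -3.7  15.9] w 87.9
tx,ty,tz [ 0.0012 -0.0317 -0.0003] twist 0.13
```

View pics/c8s.png

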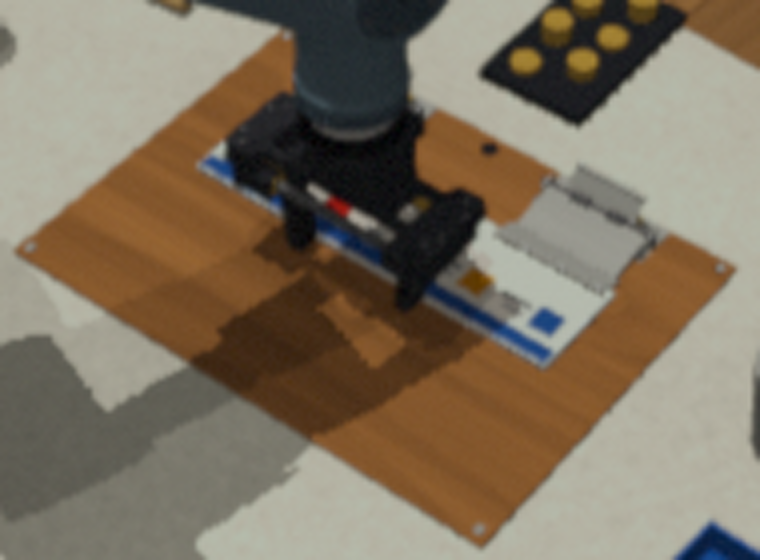

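The plate's front edge meets both lips (side crop: right lip just above the plate's front at 590,270). Fx is about -20 N with a downward drag on the edge, from arm compliance. I'll relieve the down-load slightly and advance in small steps.

>>> apply_moves([
  {"tx":0,"ty":0.001,"tz":-0.0006,"twist":0,"hand":1.0},
  {"tx":0,"ty":0.002,"tz":-0.0006,"twist":0,"hand":1.0},
  {"tx":0,"ty":0.002,"tz":-0.0006,"twist":0,"hand":1.0},
])

```text
time_s: 14.2
ee_pos: [0.5636, -0.0175, 0.0073]
eef_rot: [-179.4, -0.1, 95.2]
ft_force: [-17.3, -2.6, 11.8]
width: 0.0882
```

```bash
python3 go.py
```

```text
t 14.2 pos [563.6 -17.5   7.3] rot [-1.7937e+02 -9.0000e-02  9.5220e+01] F [-17.3  -2.6  11.8] w 88.2
```

>>> apply_moves([
  {"tx":0,"ty":0.0015,"tz":-0.0003,"twist":0,"hand":1.0},
  {"tx":0,"ty":0.003,"tz":-0.0005,"twist":0,"hand":1.0},
  {"tx":0,"ty":0.0045,"tz":-0.0005,"twist":0,"hand":1.0},
  {"tx":0,"ty":0.006,"tz":-0.0005,"twist":0,"hand":1.0},
])

```text
time_s: 14.6
ee_pos: [0.5681, -0.0167, 0.0073]
eef_rot: [-179.2, -0.1, 95.2]
ft_force: [-22.4, -4.3, 14.8]
width: 0.0884
```

```bash
python3 snap.py 9; python3 go.py; python3 -c "
import cv2,numpy as np
from bench import arm
print(arm.state()['torque'])
b=cv2.imread('pics/side9.png')[130:270,180:370]
cv2.imwrite('pics/c9s.png',cv2.resize(b,None,fx=4,fy=4,interpolation=2))
"
```

```text
t 14.7 pos [568.2 -16.7   7.3] rot [-1.7919e+02 -1.2000e-01  9.5240e+01] F [-21.4  -4.1  12.8] w 88.3
[-0.6260081   3.34113699 -0.12063392]
```

View pics/c9s.png

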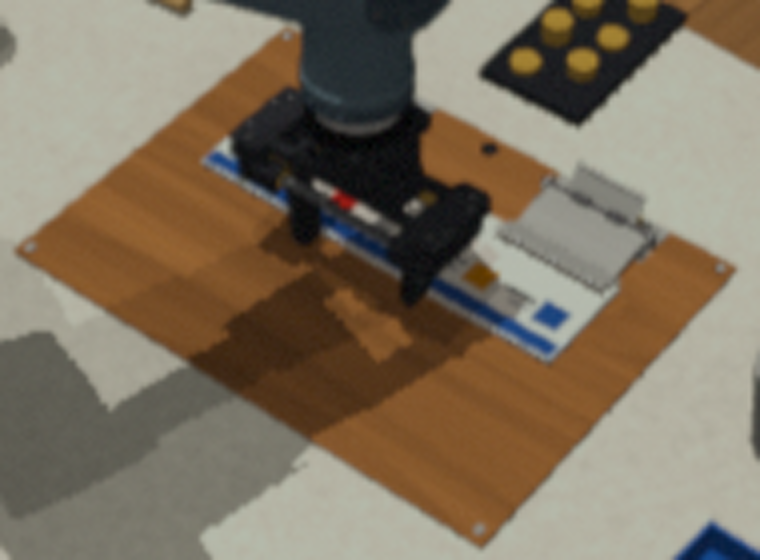

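Plate is entering under the lips evenly (rear edge parallel to the board's, moment about z only -0.1 Nm). Continuing.

>>> apply_moves([
  {"tx":0,"ty":0.002,"tz":-0.0003,"twist":0,"hand":1.0},
  {"tx":0,"ty":0.004,"tz":-0.0004,"twist":0,"hand":1.0},
  {"tx":0,"ty":0.006,"tz":-0.0004,"twist":0,"hand":1.0},
  {"tx":0,"ty":0.008,"tz":-0.0004,"twist":0,"hand":1.0},
])

```text
time_s: 15.1
ee_pos: [0.5733, -0.0159, 0.0071]
eef_rot: [-178.8, -0.2, 95.3]
ft_force: [-34.4, -5.2, 22.8]
width: 0.0886
```

```bash
cat > st.py <<'E'
from bench import arm
s=arm.state();print(s["time_s"],(s["ee_pos"]*1000).round(1),s["eef_rot"].round(2),s["ft_force"].round(1),s["torque"].round(2))
E
python3 st.py
```

```text
15.1 [573.3 -15.9   7.1] [-1.7881e+02 -1.7000e-01  9.5250e+01] [-34.4  -5.2  22.8] [-1.13  5.43 -0.24]
```

>>> apply_moves([
  {"tx":0,"ty":0.0005,"tz":-0.001,"twist":0,"hand":1.0},
  {"tx":0,"ty":0.001,"tz":-0.002,"twist":0,"hand":1.0},
  {"tx":0,"ty":0.001,"tz":-0.002,"twist":0,"hand":1.0},
])

```text
time_s: 15.4
ee_pos: [0.5793, -0.0156, 0.0093]
eef_rot: [-179.5, -0.1, 95.2]
ft_force: [-10.1, -1.6, -1.3]
width: 0.0881
```

```bash
python3 st.py
```

```text
15.4 [579.3 -15.6   9.3] [-1.795e+02 -1.200e-01  9.521e+01] [-10.1  -1.6  -1.3] [-0.21  1.62  0.04]
```

```bash
python3 snap.py 10; python3 st.py; python3 -c "
import cv2,numpy as np
b=cv2.imread('pics/side10.png')[130:230,200:370]
cv2.imwrite('pics/c10s.png',cv2.resize(b,None,fx=4.5,fy=4.5,interpolation=2))
"
```

```text
15.5 [579.3 -15.6   9.2] [-1.7949e+02 -1.1000e-01  9.5220e+01] [-9.5 -0.2 -1.2] [-0.19  1.57 -0.02]
```

View pics/c10s.png

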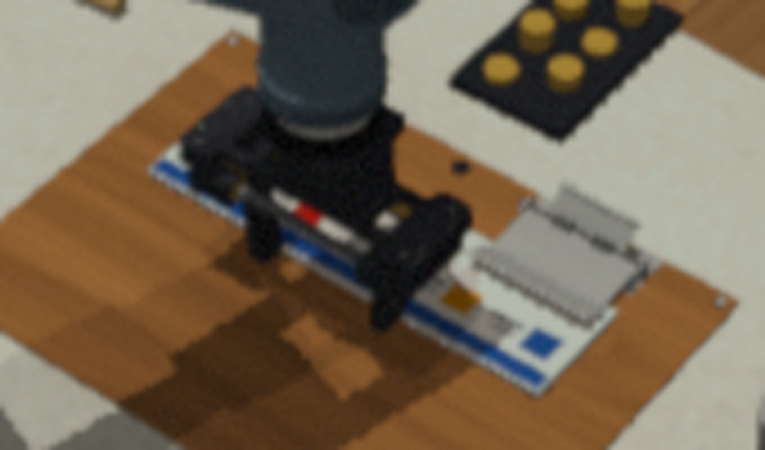

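The plate is now under the right clip, with both fingers still behind the rear edge. I'll lower the tips 1 mm for more overlap and go on.

>>> apply_moves([
  {"tx":0,"ty":0.0,"tz":0.001,"twist":0,"hand":1.0},
  {"tx":0,"ty":0.002,"tz":0.001,"twist":0,"hand":1.0},
  {"tx":0,"ty":0.004,"tz":0.001,"twist":0,"hand":1.0},
  {"tx":0,"ty":0.006,"tz":0.001,"twist":0,"hand":1.0},
  {"tx":0,"ty":0.008,"tz":0.001,"twist":0,"hand":1.0},
])

```text
time_s: 16.0
ee_pos: [0.5872, -0.0148, 0.008]
eef_rot: [-179.5, -0.1, 95.2]
ft_force: [-9.5, -0.6, -1.8]
width: 0.0883
```

```bash
python3 st.py
```

```text
16.0 [587.2 -14.8   8. ] [-1.7948e+02 -1.2000e-01  9.5210e+01] [-9.5 -0.6 -1.8] [-0.25  1.53  0.04]
```

>>> apply_moves([
  {"tx":0,"ty":0.002,"tz":0,"twist":0,"hand":1.0},
  {"tx":0,"ty":0.004,"tz":0,"twist":0,"hand":1.0},
  {"tx":0,"ty":0.006,"tz":0,"twist":0,"hand":1.0},
  {"tx":0,"ty":0.008,"tz":0,"twist":0,"hand":1.0},
  {"tx":0,"ty":0.01,"tz":0,"twist":0,"hand":1.0},
])

```text
time_s: 16.5
ee_pos: [0.5972, -0.014, 0.0079]
eef_rot: [-179.5, -0.1, 95.2]
ft_force: [-9.2, -0.5, -0.8]
width: 0.088
```

```bash
python3 st.py
```

```text
16.5 [597.2 -14.    7.9] [-1.7948e+02 -1.1000e-01  9.5210e+01] [-9.2 -0.5 -0.8] [-0.22  1.52  0.02]
```

>>> apply_moves([
  {"tx":0,"ty":0.001,"tz":0,"twist":0,"hand":1.0},
  {"tx":0,"ty":0.002,"tz":0,"twist":0,"hand":1.0},
  {"tx":0,"ty":0.003,"tz":0,"twist":0,"hand":1.0},
])

```text
time_s: 16.8
ee_pos: [0.6002, -0.0137, 0.0079]
eef_rot: [-179.5, -0.1, 95.2]
ft_force: [-9.2, -1.5, -1.6]
width: 0.088
```

>>> apply_moves([
  {"tx":0,"ty":0.001,"tz":0,"twist":0,"hand":1.0},
  {"tx":0,"ty":0.001,"tz":0,"twist":0,"hand":1.0},
])

```text
time_s: 17.0
ee_pos: [0.6014, -0.0136, 0.0079]
eef_rot: [-179.5, -0.1, 95.2]
ft_force: [-7.9, -0.7, -2.9]
width: 0.0881
```

```bash
python3 st.py
```

```text
17.0 [601.4 -13.6   7.9] [-1.7951e+02 -1.1000e-01  9.5210e+01] [-7.9 -0.7 -2.9] [-0.19  1.39  0.01]
```

Close to home. I'll advance in 1 mm steps until the force jumps.

>>> apply_moves([
  {"tx":0,"ty":0.0005,"tz":0,"twist":0,"hand":1.0},
  {"tx":0,"ty":0.001,"tz":0,"twist":0,"hand":1.0},
])

```text
time_s: 17.2
ee_pos: [0.6022, -0.0135, 0.0079]
eef_rot: [-179.5, -0.1, 95.2]
ft_force: [-8.9, -0.9, -1.6]
width: 0.0882
```

>>> apply_moves([
  {"tx":0,"ty":0.0005,"tz":0,"twist":0,"hand":1.0},
  {"tx":0,"ty":0.001,"tz":0,"twist":0,"hand":1.0},
])

```text
time_s: 17.4
ee_pos: [0.6028, -0.0134, 0.0078]
eef_rot: [-179.4, -0.1, 95.2]
ft_force: [-11.3, -0.6, -0.5]
width: 0.088
```

```bash
python3 st.py
```

```text
17.4 [602.8 -13.4   7.8] [-1.7943e+02 -1.2000e-01  9.5210e+01] [-11.3  -0.6  -0.5] [-0.26  1.86 -0.11]
```

>>> apply_moves([
  {"tx":0,"ty":0.0005,"tz":0,"twist":0,"hand":1.0},
  {"tx":0,"ty":0.001,"tz":0,"twist":0,"hand":1.0},
])

```text
time_s: 17.6
ee_pos: [0.6031, -0.0133, 0.0078]
eef_rot: [-179.3, -0.1, 95.2]
ft_force: [-14.0, -1.3, 2.3]
width: 0.0882
```

```bash
python3 st.py
```

```text
17.6 [603.1 -13.3   7.8] [-1.7934e+02 -1.4000e-01  9.5200e+01] [-14.   -1.3   2.3] [-0.32  2.26 -0.18]
```

>>> apply_moves([
  {"tx":0,"ty":0.0005,"tz":-0.0003,"twist":0,"hand":1.0},
  {"tx":0,"ty":0.001,"tz":-0.0003,"twist":0,"hand":1.0},
])

```text
time_s: 17.8
ee_pos: [0.6032, -0.0132, 0.0077]
eef_rot: [-179.2, -0.2, 95.2]
ft_force: [-17.3, -1.7, 2.3]
width: 0.088
```

```bash
python3 st.py
```

```text
17.8 [603.2 -13.2   7.7] [-1.7923e+02 -1.5000e-01  9.5200e+01] [-17.3  -1.7   2.3] [-0.53  2.64 -0.26]
```

It has stopped at x = 0.6032, and the extra moment says the right end is carrying more. I'll twist clockwise a little to bring the left end home.

>>> apply_moves([
  {"tx":0,"ty":0.0,"tz":0,"twist":0.3,"hand":1.0},
  {"tx":0,"ty":0.0005,"tz":0,"twist":0.6,"hand":1.0},
  {"tx":0,"ty":0.0005,"tz":0,"twist":0.6,"hand":1.0},
])

```text
time_s: 18.1
ee_pos: [0.6032, -0.0131, 0.0077]
eef_rot: [-179.2, -0.1, 94.7]
ft_force: [-16.4, -1.8, 3.6]
width: 0.088
```

```bash
python3 st.py; python3 snap.py 11; python3 -c "
import cv2,numpy as np
b=cv2.imread('pics/side11.png')[130:230,200:370]
cv2.imwrite('pics/c11s.png',cv2.resize(b,None,fx=4.5,fy=4.5,interpolation=2))
"
```

```text
18.1 [603.2 -13.1   7.7] [-1.7916e+02 -1.3000e-01  9.4690e+01] [-16.4  -1.8   3.6] [-0.42  2.78  0.42]
```

View pics/c11s.png

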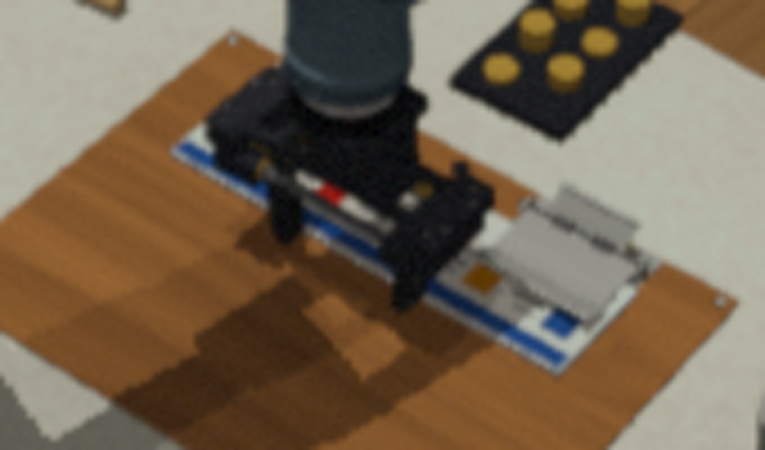

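The moment flipped to +0.42 Nm with no further travel, so the plate is bearing on the stops. I'll back off and measure.

>>> apply_moves([
  {"tx":0,"ty":-0.008,"tz":0,"twist":0,"hand":1.0},
  {"tx":0,"ty":-0.025,"tz":0,"twist":0,"hand":1.0},
  {"tx":0,"ty":-0.045,"tz":-0.02,"twist":0,"hand":1.0},
  {"tx":0,"ty":-0.08,"tz":-0.05,"twist":0,"hand":1.0},
  {"tx":-0.03,"ty":-0.12,"tz":-0.07,"twist":0,"hand":1.0},
  {"tx":-0.07,"ty":-0.15,"tz":-0.09,"twist":0,"hand":1.0},
  {"tx":-0.11,"ty":-0.17,"tz":-0.11,"twist":0,"hand":1.0},
  {"tx":-0.155,"ty":-0.19,"tz":-0.12,"twist":0,"hand":1.0},
  {"tx":-0.2,"ty":-0.2,"tz":-0.12,"twist":0,"hand":1.0},
  {"tx":-0.24,"ty":-0.2,"tz":-0.12,"twist":0,"hand":1.0},
])

```text
time_s: 19.2
ee_pos: [0.4293, -0.272, 0.1322]
eef_rot: [179.8, 0.2, 94.5]
ft_force: [-0.1, 0.2, -0.8]
width: 0.0882
```

```bash
python3 st.py; python3 snap.py 12; python3 -c "
import cv2,numpy as np
b=cv2.imread('pics/top12.png')[110:270,155:350]
cv2.imwrite('pics/c12.png',cv2.resize(b,None,fx=4,fy=4,interpolation=2))
"
```

```text
19.2 [ 429.3 -272.   132.2] [179.84   0.19  94.51] [-0.1  0.2 -0.8] [ 0.05 -0.05 -0.02]
```

View pics/c12.png

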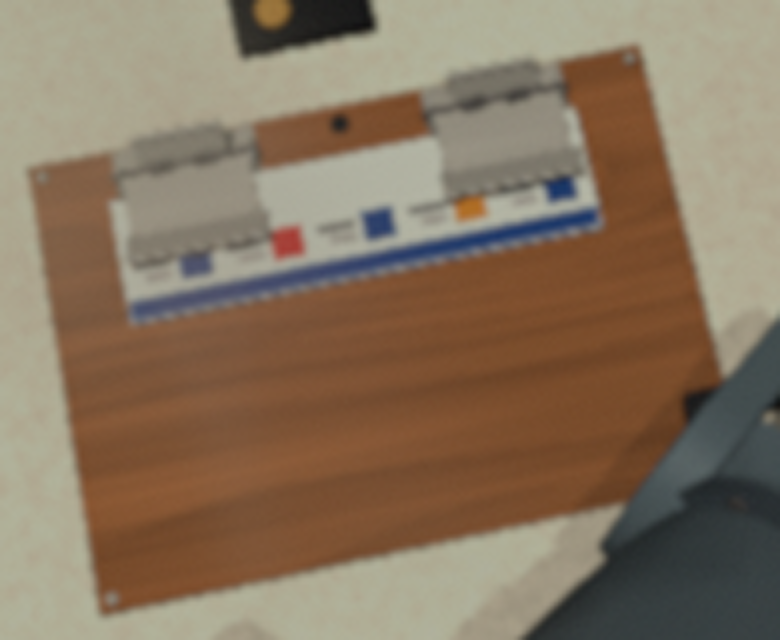

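View pics/side12.png

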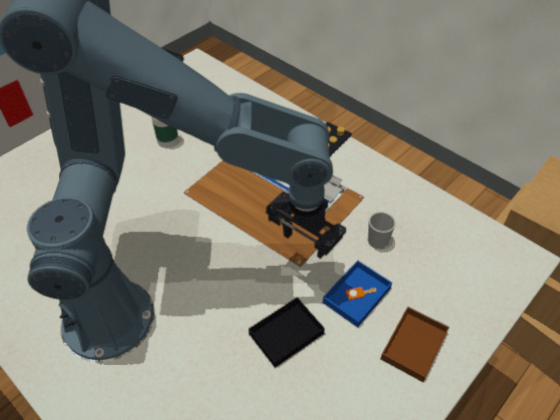

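```bash
cat > mf.py <<'E'
from h import *
import sys
d=load("top"+sys.argv[1]);o=np.array([155,110])*4
yb=np.radians(4.8);bo=np.array([.5804,-.0159]);R=np.array([[np.cos(yb),-np.sin(yb)],[np.sin(yb),np.cos(yb)]])
h=cv2.cvtColor(up(d),cv2.COLOR_RGB2HSV);m=cv2.bitwise_not(cv2.inRange(h,(4,90,30),(20,255,255)))
c=np.vstack([x.reshape(-1,2) for x in cv2.findContours(m,cv2.RETR_LIST,cv2.CHAIN_APPROX_NONE)[0]]).astype(float)
S={"left":((112,205),(131,318)),"right":((577,120),(601,225)),"rear":((140,321),(592,230)),"rearL":((140,321),(300,288)),"front":((268,166),(428,139))}
L={}
for k,(a,b) in S.items():
    a=np.array(a)+o;b=np.array(b)+o;e=(b-a)/np.linalg.norm(b-a);n=np.array([-e[1],e[0]]);s=(c-a)@e
    q=c[(s>0)&(s<np.linalg.norm(b-a))&(abs((c-a)@n)<10)]
    v=cv2.fitLine(q.astype(np.float32),cv2.DIST_WELSCH,0,.01,.001).ravel()
    p0=v[2:]-v[:2]*40;p1=v[2:]+v[:2]*40
    w=(onz(d,px([p0,p1]),.011)[:,:2]-bo)@R*1000
    L[k]=np.cross([*w[0],1],[*w[1],1]); dd=w[1]-w[0]
    print(k,len(q),"mid",w.mean(0).round(1),"angle",np.degrees(np.arctan2(dd[1],dd[0])).round(2))
X=lambda a,b:(lambda x:(x[:2]/x[2]).round(1))(np.cross(L[a],L[b]))
print("RL",X("left","rear"),"RR",X("right","rear"),"FL",X("left","front"),"FR",X("right","front"))
E
python3 mf.py 12
```

```text
left 113 mid [ 76.1 168.5] angle -179.93
right 105 mid [  71.2 -164.2] angle -179.82
rear 452 mid [28.2  3.7] angle -89.84
rearL 160 mid [ 27.9 104.7] angle -89.82
front 158 mid [121.9 -10.9] angle -90.11
RL [ 27.8 168.4] RR [  28.7 -164.3] FL [122.2 168.5] FR [ 121.6 -164. ]
```

Plate is home in depth (rear 28.2, front 121.9, so centre 75.0) and square within noise (+0.16° rear edge, -0.11° front edge). It sits about 1.7–2 mm too far left. I'll nudge its left end to the right with closed fingers, staying clear of the clip, then reseat it.

```bash
python3 go.py .642 .182 .10 4.8
```

```text
t 19.3 pos [ 430.4 -274.9  132.1] rot [179.8   0.3  94.3] F [0.1 1.9 0.6] w 88.2
tx,ty,tz [0.4399 0.2451 0.0307] twist 89.5
```

>>> apply_moves([
  {"tx":0.02,"ty":0.01,"tz":0,"twist":4,"hand":0.5},
  {"tx":0.06,"ty":0.032,"tz":0,"twist":12,"hand":0.0},
  {"tx":0.1,"ty":0.055,"tz":0,"twist":20,"hand":0.0},
  {"tx":0.14,"ty":0.078,"tz":0,"twist":28,"hand":0.0},
  {"tx":0.18,"ty":0.1,"tz":0,"twist":36,"hand":0.0},
  {"tx":0.22,"ty":0.123,"tz":0,"twist":44,"hand":0.0},
  {"tx":0.26,"ty":0.145,"tz":0,"twist":52,"hand":0.0},
  {"tx":0.3,"ty":0.167,"tz":0,"twist":60,"hand":0.0},
  {"tx":0.34,"ty":0.19,"tz":0,"twist":68,"hand":0.0},
  {"tx":0.38,"ty":0.212,"tz":0,"twist":76,"hand":0.0},
])

```text
time_s: 20.3
ee_pos: [0.6082, 0.1234, 0.1308]
eef_rot: [180.0, -0.1, 20.2]
ft_force: [0.4, -1.3, 1.4]
width: 0.0103
```

```bash
python3 go.py .642 .182 .08 4.8
```

```text
t 20.3 pos [608.2 123.4 130.8] rot [ 1.800e+02 -6.000e-02  2.021e+01] F [ 0.4 -1.3  1.4] w 10.3
tx,ty,tz [ 0.0519 -0.0433  0.0509] twist 15.41
```

>>> apply_moves([
  {"tx":0.03,"ty":-0.025,"tz":0,"twist":7,"hand":0.0},
  {"tx":0.046,"ty":-0.038,"tz":0.01,"twist":13,"hand":0.0},
  {"tx":0.051,"ty":-0.043,"tz":0.03,"twist":14,"hand":0.0},
  {"tx":0.051,"ty":-0.043,"tz":0.05,"twist":14,"hand":0.0},
  {"tx":0.051,"ty":-0.043,"tz":0.05,"twist":14,"hand":0.0},
  {"tx":0.051,"ty":-0.043,"tz":0.05,"twist":14,"hand":0.0},
])

```text
time_s: 20.9
ee_pos: [0.64, 0.1793, 0.0805]
eef_rot: [-180.0, 0.0, 6.6]
ft_force: [0.4, -0.4, 0.4]
width: 0.0005
```

```bash
python3 go.py .642 .182 .0085 4.8; python3 snap.py 13;python3 go.py .642 .182 .0085 4.8
```

```text
t 20.9 pos [640.  179.3  80.5] rot [-1.7999e+02  4.0000e-02  6.5500e+00] F [ 0.4 -0.4  0.4] w 0.5
tx,ty,tz [ 0.0023 -0.0025  0.072 ] twist 1.75
t 21.0 pos [641.3 178.9  82. ] rot [-1.80e+02 -1.20e-01  6.51e+00] F [1.  0.7 1.6] w 0.5
tx,ty,tz [ 0.0009 -0.003   0.0735] twist 1.71
```

View pics/side13.png

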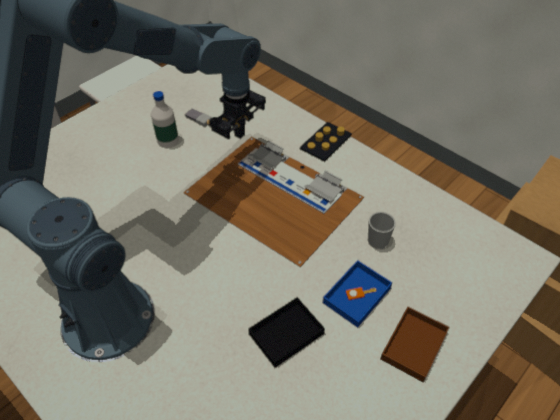

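The gripper hangs left of the plate's left end (side about 232,130), with the brush and bottle clear. Descending.

>>> apply_moves([
  {"tx":0.001,"ty":-0.003,"tz":0.015,"twist":1.7,"hand":0.0},
  {"tx":0.001,"ty":-0.003,"tz":0.04,"twist":1.7,"hand":0.0},
  {"tx":0.001,"ty":-0.003,"tz":0.06,"twist":1.7,"hand":0.0},
  {"tx":0.001,"ty":-0.003,"tz":0.07,"twist":1.7,"hand":0.0},
  {"tx":0.001,"ty":-0.003,"tz":0.073,"twist":1.7,"hand":0.0},
  {"tx":0.001,"ty":-0.003,"tz":0.073,"twist":1.7,"hand":0.0},
])

```text
time_s: 21.6
ee_pos: [0.6418, 0.1817, 0.0083]
eef_rot: [-180.0, -0.1, 4.8]
ft_force: [0.0, 0.8, 0.3]
width: 0.0003
```

```bash
python3 snap.py 14;python3 go.py .6434 .1666 .0082 4.8;  python3 -c "
import cv2,numpy as np
b=cv2.imread('pics/side14.png')[100:220,190:360]
cv2.imwrite('pics/c14s.png',cv2.resize(b,None,fx=4.5,fy=4.5,interpolation=2))
"
```

```text
t 21.7 pos [642.3 181.8   9. ] rot [-1.80e+02 -1.30e-01  4.81e+00] F [ 0.  -1.1  0.7] w 0.7
tx,ty,tz [-0.0002  0.0152  0.0008] twist 0.01
```

View pics/c14s.png

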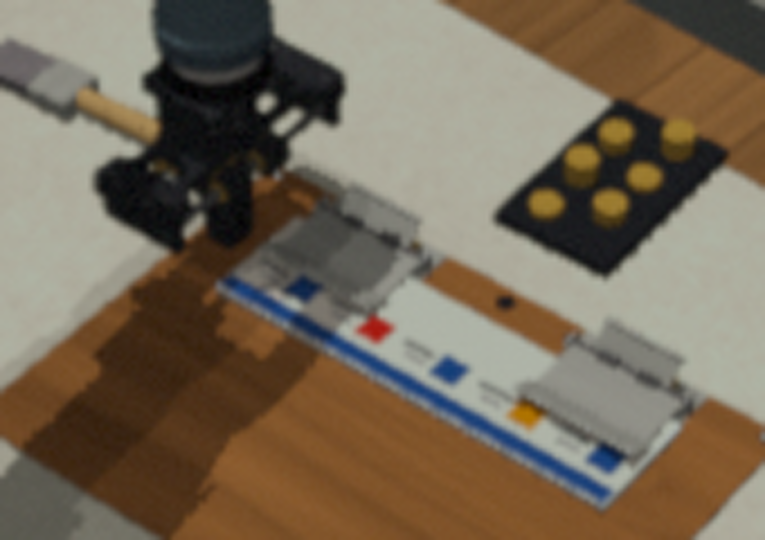

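>>> apply_moves([
  {"tx":0,"ty":0.004,"tz":0,"twist":0,"hand":0.0},
  {"tx":0,"ty":0.008,"tz":0,"twist":0,"hand":0.0},
  {"tx":0,"ty":0.012,"tz":0,"twist":0,"hand":0.0},
  {"tx":0,"ty":0.013,"tz":0,"twist":0,"hand":0.0},
  {"tx":0,"ty":0.013,"tz":0,"twist":0,"hand":0.0},
])

```text
time_s: 22.2
ee_pos: [0.6424, 0.1684, 0.0076]
eef_rot: [-180.0, -0.0, 4.8]
ft_force: [0.5, -0.2, -0.1]
width: 0.0006
```

>>> apply_moves([
  {"tx":0,"ty":0.001,"tz":0,"twist":0,"hand":0.0},
  {"tx":0,"ty":0.002,"tz":0,"twist":0,"hand":0.0},
  {"tx":0,"ty":0.002,"tz":0,"twist":0,"hand":0.0},
])

```text
time_s: 22.5
ee_pos: [0.6424, 0.1669, 0.0075]
eef_rot: [-180.0, 0.0, 4.8]
ft_force: [-0.3, 0.8, 0.4]
width: 0.0003
```

```bash
python3 st.py
```

```text
22.5 [642.4 166.9   7.5] [-1.7999e+02  1.0000e-02  4.8200e+00] [-0.3  0.8  0.4] [-0.02  0.06 -0.07]
```

>>> apply_moves([
  {"tx":0,"ty":0.001,"tz":0,"twist":0,"hand":0.0},
  {"tx":0,"ty":0.001,"tz":0,"twist":0,"hand":0.0},
])

```text
time_s: 22.7
ee_pos: [0.6424, 0.1666, 0.0075]
eef_rot: [-179.9, 0.0, 4.8]
ft_force: [0.2, 4.6, -0.1]
width: 0.0003
```

>>> apply_moves([
  {"tx":0,"ty":0.001,"tz":0,"twist":0,"hand":0.0},
  {"tx":0,"ty":0.001,"tz":0,"twist":0,"hand":0.0},
])

```text
time_s: 22.9
ee_pos: [0.6424, 0.1664, 0.0075]
eef_rot: [-179.9, -0.0, 4.8]
ft_force: [-0.6, 7.5, -0.5]
width: 0.0005
```

```bash
python3 st.py
```

```text
22.9 [642.4 166.4   7.5] [-1.7988e+02 -1.0000e-02  4.8300e+00] [-0.6  7.5 -0.5] [1.2  0.13 0.02]
```

Contact at y = 0.1667; the goal is about 0.165.

>>> apply_moves([
  {"tx":0,"ty":0.001,"tz":0,"twist":0,"hand":0.0},
  {"tx":0,"ty":0.001,"tz":0,"twist":0,"hand":0.0},
])

```text
time_s: 23.1
ee_pos: [0.6424, 0.1657, 0.0075]
eef_rot: [-179.9, -0.0, 4.8]
ft_force: [-0.6, 8.1, -0.3]
width: 0.0006
```

>>> apply_moves([
  {"tx":0,"ty":0.001,"tz":0,"twist":0,"hand":0.0},
  {"tx":0,"ty":0.001,"tz":0,"twist":0,"hand":0.0},
])

```text
time_s: 23.3
ee_pos: [0.6424, 0.1649, 0.0075]
eef_rot: [-179.9, 0.0, 4.8]
ft_force: [0.4, 9.7, -0.1]
width: 0.0007
```

```bash
python3 st.py
```

```text
23.3 [642.4 164.9   7.5] [-1.7985e+02  1.0000e-02  4.8400e+00] [ 0.4  9.7 -0.1] [1.45 0.2  0.06]
```

Moved 1.8 mm. Back off, rise, and return to the viewing pose.

>>> apply_moves([
  {"tx":0,"ty":-0.006,"tz":0,"twist":0,"hand":0.0},
  {"tx":0,"ty":-0.016,"tz":0,"twist":0,"hand":0.0},
  {"tx":0,"ty":-0.016,"tz":-0.03,"twist":0,"hand":0.0},
  {"tx":0,"ty":-0.016,"tz":-0.07,"twist":0,"hand":0.0},
  {"tx":-0.01,"ty":0.0,"tz":-0.11,"twist":-6,"hand":0.0},
  {"tx":-0.03,"ty":0.03,"tz":-0.125,"twist":-14,"hand":0.5},
  {"tx":-0.05,"ty":0.07,"tz":-0.125,"twist":-22,"hand":1.0},
  {"tx":-0.07,"ty":0.11,"tz":-0.125,"twist":-30,"hand":1.0},
  {"tx":-0.09,"ty":0.15,"tz":-0.125,"twist":-38,"hand":1.0},
  {"tx":-0.11,"ty":0.19,"tz":-0.125,"twist":-46,"hand":1.0},
])

```text
time_s: 24.3
ee_pos: [0.5485, -0.037, 0.1329]
eef_rot: [179.9, 0.0, 51.1]
ft_force: [0.9, 0.4, -0.8]
width: 0.0382
```

```bash
python3 go.py .43 -.27 .13 94.8
```

```text
t 24.3 pos [548.5 -37.  132.9] rot [1.7994e+02 2.0000e-02 5.1140e+01] F [ 0.9  0.4 -0.8] w 38.2
tx,ty,tz [-0.2558  0.0539  0.0031] twist -43.66
```

>>> apply_moves([
  {"tx":-0.04,"ty":0.008,"tz":0,"twist":-8,"hand":1.0},
  {"tx":-0.085,"ty":0.018,"tz":0,"twist":-16,"hand":1.0},
  {"tx":-0.13,"ty":0.027,"tz":0,"twist":-24,"hand":1.0},
  {"tx":-0.175,"ty":0.037,"tz":0,"twist":-32,"hand":1.0},
  {"tx":-0.215,"ty":0.046,"tz":0,"twist":-39,"hand":1.0},
  {"tx":-0.245,"ty":0.052,"tz":0,"twist":-43,"hand":1.0},
  {"tx":-0.255,"ty":0.054,"tz":0,"twist":-43.6,"hand":1.0},
  {"tx":-0.255,"ty":0.054,"tz":0,"twist":-43.6,"hand":1.0},
])

```text
time_s: 25.1
ee_pos: [0.4292, -0.2689, 0.1328]
eef_rot: [-180.0, 0.1, 94.2]
ft_force: [0.6, 1.7, -0.4]
width: 0.088
```

```bash
python3 snap.py 15; python3 mf.py 15; python3 go.py .575 -.0158 .05 94.9;python3 -c "
import cv2,numpy as np
b=cv2.imread('pics/top15.png')[110:270,155:350]
cv2.imwrite('pics/c15.png',cv2.resize(b,None,fx=4,fy=4,interpolation=2))
"
```

```text
left 113 mid [ 75.7 166.9] angle -179.85
right 105 mid [  71.3 -165.8] angle -179.95
rear 452 mid [28.2  2.6] angle -89.8
rearL 161 mid [ 27.8 104.2] angle -89.8
front 158 mid [121.7  -2.1] angle -90.13
RL [ 27.6 166.8] RR [  28.8 -165.8] FL [122.1 167. ] FR [ 121.4 -165.8]
t 25.2 pos [ 429.9 -267.1  132.6] rot [-180.     -0.     94.33] F [-0.1 -0.6  0.1] w 88.2
tx,ty,tz [0.2396 0.1636 0.0826] twist -0.57
```

View pics/c15.png

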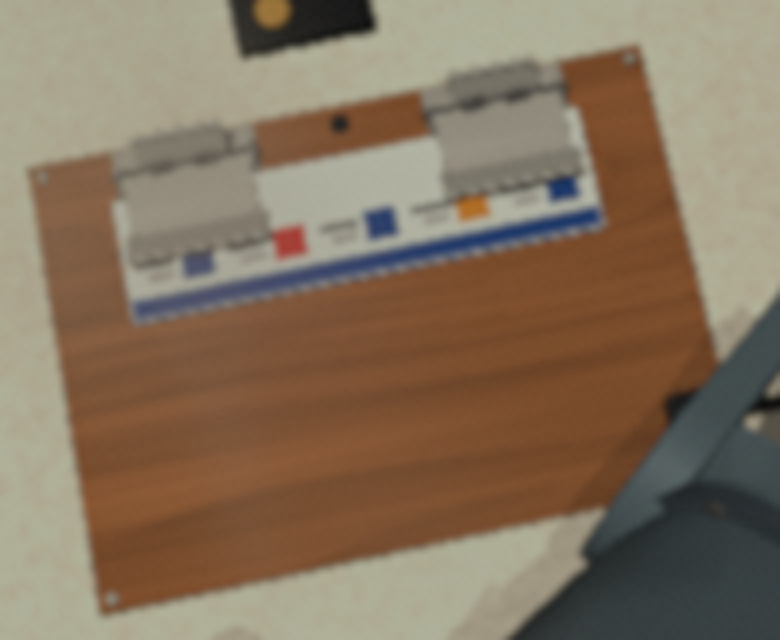

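Now centred: ends at +166.9 / -165.8, so about 0.5 mm off, or 0.1 mm against the lips. The rear edge reads +0.2° (left end about 1 mm back) while the front reads -0.13°. To make sure, I'll press the left end and then the right end home separately, 15–20 N each.

```bash
python3 go.py .5716 .0887 .06 94.8
```

```text
t 25.2 pos [ 429.9 -267.1  132.6] rot [-180.     -0.     94.33] F [-0.1 -0.6  0.1] w 88.2
tx,ty,tz [0.3441 0.1681 0.0726] twist -0.47
```

>>> apply_moves([
  {"tx":0.02,"ty":0.0,"tz":0,"twist":0,"hand":1.0},
  {"tx":0.06,"ty":0.02,"tz":0,"twist":0,"hand":1.0},
  {"tx":0.1,"ty":0.04,"tz":0,"twist":0,"hand":1.0},
  {"tx":0.14,"ty":0.06,"tz":0,"twist":0,"hand":1.0},
  {"tx":0.18,"ty":0.08,"tz":0,"twist":0,"hand":1.0},
  {"tx":0.22,"ty":0.1,"tz":0,"twist":0,"hand":1.0},
  {"tx":0.26,"ty":0.12,"tz":0,"twist":0,"hand":1.0},
  {"tx":0.3,"ty":0.145,"tz":0.02,"twist":-0.3,"hand":1.0},
  {"tx":0.33,"ty":0.16,"tz":0.045,"twist":-0.5,"hand":1.0},
  {"tx":0.343,"ty":0.167,"tz":0.07,"twist":-0.5,"hand":1.0},
])

```text
time_s: 26.2
ee_pos: [0.57, 0.0929, 0.0621]
eef_rot: [179.9, -0.0, 95.2]
ft_force: [0.7, 0.1, -0.8]
width: 0.0881
```

>>> apply_moves([
  {"tx":0,"ty":0.0,"tz":0,"twist":0,"hand":1.0},
])

```text
time_s: 26.3
ee_pos: [0.5665, 0.0918, 0.0589]
eef_rot: [-179.6, -0.1, 95.2]
ft_force: [-0.8, 0.2, -0.1]
width: 0.088
```

```bash
python3 go.py .5716 .0887 .0082 94.8
```

```text
t 26.3 pos [566.5  91.8  58.9] rot [-1.7959e+02 -8.0000e-02  9.5180e+01] F [-0.8  0.2 -0.1] w 88.0
tx,ty,tz [-0.0036  0.0052  0.0506] twist 0.38
```

>>> apply_moves([
  {"tx":0,"ty":0.002,"tz":0.015,"twist":0.2,"hand":1.0},
  {"tx":0,"ty":0.002,"tz":0.033,"twist":0.2,"hand":1.0},
  {"tx":0,"ty":0.002,"tz":0.046,"twist":0.2,"hand":1.0},
  {"tx":0,"ty":0.002,"tz":0.052,"twist":0.2,"hand":1.0},
  {"tx":0,"ty":0.002,"tz":0.052,"twist":0.2,"hand":1.0},
  {"tx":0,"ty":0.002,"tz":0.052,"twist":0.2,"hand":1.0},
])

```text
time_s: 26.9
ee_pos: [0.5726, 0.0873, 0.0112]
eef_rot: [179.9, 0.0, 94.6]
ft_force: [-0.3, -0.1, 0.1]
width: 0.0884
```

```bash
python3 go.py .5944 .0905 .0082 94.8
```

```text
t 26.9 pos [572.6  87.3  11.2] rot [1.7995e+02 1.0000e-02 9.4650e+01] F [-0.3 -0.1  0.1] w 88.4
tx,ty,tz [0.0014 0.022  0.003 ] twist -0.15
```

>>> apply_moves([
  {"tx":0,"ty":0.0,"tz":0.002,"twist":0,"hand":1.0},
  {"tx":0,"ty":0.005,"tz":0.0032,"twist":0,"hand":1.0},
  {"tx":0,"ty":0.01,"tz":0.0032,"twist":0,"hand":1.0},
  {"tx":0,"ty":0.015,"tz":0.0032,"twist":0,"hand":1.0},
  {"tx":0,"ty":0.018,"tz":0.0032,"twist":0,"hand":1.0},
  {"tx":0,"ty":0.019,"tz":0.0032,"twist":0,"hand":1.0},
  {"tx":0,"ty":0.02,"tz":0.0032,"twist":0,"hand":1.0},
])

```text
time_s: 27.6
ee_pos: [0.5921, 0.0893, 0.0072]
eef_rot: [-180.0, -0.0, 94.7]
ft_force: [-1.1, 1.1, 0.9]
width: 0.0878
```

```bash
python3 st.py
```

```text
27.6 [592.1  89.3   7.2] [-179.99   -0.     94.69] [-1.1  1.1  0.9] [ 0.05 -0.   -0.  ]
```

>>> apply_moves([
  {"tx":0,"ty":0.001,"tz":0,"twist":0,"hand":1.0},
  {"tx":0,"ty":0.001,"tz":0,"twist":0,"hand":1.0},
])

```text
time_s: 27.8
ee_pos: [0.5929, 0.0894, 0.0072]
eef_rot: [-180.0, -0.0, 94.7]
ft_force: [-0.6, -0.5, -0.4]
width: 0.0885
```

```bash
python3 st.py
```

```text
27.8 [592.9  89.4   7.2] [-179.97   -0.     94.69] [-0.6 -0.5 -0.4] [0.01 0.01 0.01]
```

>>> apply_moves([
  {"tx":0,"ty":0.001,"tz":0,"twist":0,"hand":1.0},
  {"tx":0,"ty":0.001,"tz":0,"twist":0,"hand":1.0},
])

```text
time_s: 28.0
ee_pos: [0.5932, 0.0894, 0.0071]
eef_rot: [-179.9, -0.0, 94.7]
ft_force: [-3.7, -0.2, 1.5]
width: 0.088
```

>>> apply_moves([
  {"tx":0,"ty":0.001,"tz":0,"twist":0,"hand":1.0},
  {"tx":0,"ty":0.001,"tz":0,"twist":0,"hand":1.0},
])

```text
time_s: 28.2
ee_pos: [0.5935, 0.0896, 0.007]
eef_rot: [-179.8, -0.0, 94.7]
ft_force: [-7.2, -1.7, 4.0]
width: 0.0882
```

```bash
python3 st.py
```

```text
28.2 [593.5  89.6   7. ] [-1.798e+02 -1.000e-02  9.473e+01] [-7.2 -1.7  4. ] [0.1  1.07 0.34]
```

>>> apply_moves([
  {"tx":0,"ty":0.001,"tz":-0.0003,"twist":0,"hand":1.0},
  {"tx":0,"ty":0.001,"tz":-0.0003,"twist":0,"hand":1.0},
])

```text
time_s: 28.4
ee_pos: [0.5937, 0.0896, 0.007]
eef_rot: [-179.7, -0.0, 94.7]
ft_force: [-9.2, -1.6, 4.7]
width: 0.0882
```

```bash
python3 st.py
```

```text
28.4 [593.7  89.6   7. ] [-179.69   -0.     94.75] [-9.2 -1.6  4.7] [0.07 1.38 0.48]
```

>>> apply_moves([
  {"tx":0,"ty":0.001,"tz":-0.0003,"twist":0,"hand":1.0},
  {"tx":0,"ty":0.0015,"tz":-0.0005,"twist":0,"hand":1.0},
])

```text
time_s: 28.6
ee_pos: [0.5938, 0.0896, 0.007]
eef_rot: [-179.5, -0.0, 94.8]
ft_force: [-13.0, -4.0, 5.6]
width: 0.0881
```

```bash
python3 st.py
```

```text
28.6 [593.8  89.6   7. ] [-1.7952e+02 -1.0000e-02  9.4760e+01] [-13.   -4.    5.6] [-0.14  2.04  0.41]
```

>>> apply_moves([
  {"tx":0,"ty":0.001,"tz":-0.0003,"twist":0,"hand":1.0},
  {"tx":0,"ty":0.002,"tz":-0.0006,"twist":0,"hand":1.0},
  {"tx":0,"ty":0.002,"tz":-0.0006,"twist":0,"hand":1.0},
])

```text
time_s: 28.9
ee_pos: [0.5939, 0.0897, 0.0069]
eef_rot: [-179.3, -0.0, 94.8]
ft_force: [-17.1, -3.6, 7.6]
width: 0.0886
```

```bash
python3 st.py
```

```text
28.9 [593.9  89.7   6.9] [-1.7928e+02 -1.0000e-02  9.4770e+01] [-17.1  -3.6   7.6] [-0.34  2.68  0.45]
```

The left end is firm at 17 N, with no travel. Now the right end.

>>> apply_moves([
  {"tx":0,"ty":-0.01,"tz":0,"twist":0,"hand":1.0},
  {"tx":0,"ty":-0.025,"tz":-0.01,"twist":0,"hand":1.0},
  {"tx":-0.02,"ty":-0.028,"tz":-0.02,"twist":0,"hand":1.0},
  {"tx":-0.06,"ty":-0.028,"tz":-0.02,"twist":0,"hand":1.0},
  {"tx":-0.1,"ty":-0.028,"tz":-0.02,"twist":0,"hand":1.0},
  {"tx":-0.14,"ty":-0.028,"tz":-0.02,"twist":0,"hand":1.0},
  {"tx":-0.18,"ty":-0.028,"tz":-0.02,"twist":0,"hand":1.0},
  {"tx":-0.205,"ty":-0.028,"tz":-0.02,"twist":-0.2,"hand":1.0},
  {"tx":-0.21,"ty":-0.028,"tz":-0.01,"twist":-0.2,"hand":1.0},
  {"tx":-0.21,"ty":-0.028,"tz":-0.002,"twist":-0.2,"hand":1.0},
])

```text
time_s: 29.9
ee_pos: [0.589, -0.1222, 0.0102]
eef_rot: [179.9, 0.0, 94.8]
ft_force: [-0.2, -0.3, -0.3]
width: 0.0881
```

>>> apply_moves([
  {"tx":0,"ty":0.0,"tz":0,"twist":0,"hand":1.0},
  {"tx":0,"ty":0.0,"tz":0,"twist":0,"hand":1.0},
])

```text
time_s: 30.1
ee_pos: [0.5882, -0.1199, 0.0099]
eef_rot: [-179.9, -0.1, 95.0]
ft_force: [-0.6, -0.5, 0.9]
width: 0.0882
```

```bash
python3 go.py .611 -.119 .0075 95.0
```

```text
t 30.1 pos [ 588.2 -119.9    9.9] rot [-1.7991e+02 -6.0000e-02  9.4980e+01] F [-0.6 -0.5  0.9] w 88.2
tx,ty,tz [-0.0011  0.0228  0.0023] twist -0.02
```

>>> apply_moves([
  {"tx":0,"ty":0.005,"tz":0.0022,"twist":0,"hand":1.0},
  {"tx":0,"ty":0.01,"tz":0.0022,"twist":0,"hand":1.0},
  {"tx":0,"ty":0.015,"tz":0.0022,"twist":0,"hand":1.0},
  {"tx":0,"ty":0.019,"tz":0.0022,"twist":0,"hand":1.0},
  {"tx":0,"ty":0.021,"tz":0.0022,"twist":0,"hand":1.0},
  {"tx":0,"ty":0.022,"tz":0.0022,"twist":0,"hand":1.0},
  {"tx":0,"ty":0.022,"tz":0.0022,"twist":0,"hand":1.0},
])

```text
time_s: 30.8
ee_pos: [0.6108, -0.1198, 0.0085]
eef_rot: [-180.0, -0.0, 94.9]
ft_force: [-0.5, -0.3, -0.4]
width: 0.0882
```

```bash
python3 st.py
```

```text
30.8 [ 610.8 -119.8    8.5] [-180.     -0.     94.88] [-0.5 -0.3 -0.4] [ 0.04  0.   -0.02]
```

>>> apply_moves([
  {"tx":0,"ty":0.001,"tz":0,"twist":0,"hand":1.0},
  {"tx":0,"ty":0.002,"tz":0,"twist":0,"hand":1.0},
  {"tx":0,"ty":0.002,"tz":0,"twist":0,"hand":1.0},
])

```text
time_s: 31.1
ee_pos: [0.612, -0.1197, 0.0083]
eef_rot: [-179.9, -0.0, 94.9]
ft_force: [-2.7, -0.3, 0.8]
width: 0.0881
```

```bash
python3 st.py
```

```text
31.1 [ 612.  -119.7    8.3] [-1.7991e+02 -1.0000e-02  9.4900e+01] [-2.7 -0.3  0.8] [-0.    0.45  0.16]
```

>>> apply_moves([
  {"tx":0,"ty":0.001,"tz":0,"twist":0,"hand":1.0},
  {"tx":0,"ty":0.002,"tz":-0.0003,"twist":0,"hand":1.0},
  {"tx":0,"ty":0.003,"tz":-0.0005,"twist":0,"hand":1.0},
  {"tx":0,"ty":0.003,"tz":-0.0005,"twist":0,"hand":1.0},
])

```text
time_s: 31.5
ee_pos: [0.6125, -0.1195, 0.0082]
eef_rot: [-179.6, -0.1, 94.9]
ft_force: [-11.7, -3.1, 4.3]
width: 0.0881
```

```bash
python3 st.py
```

```text
31.5 [ 612.5 -119.5    8.2] [-1.7959e+02 -7.0000e-02  9.4920e+01] [-11.7  -3.1   4.3] [-0.38  1.93  0.12]
```

>>> apply_moves([
  {"tx":0,"ty":0.001,"tz":-0.0003,"twist":0,"hand":1.0},
  {"tx":0,"ty":0.002,"tz":-0.0005,"twist":0,"hand":1.0},
  {"tx":0,"ty":0.002,"tz":-0.0005,"twist":0,"hand":1.0},
])

```text
time_s: 31.8
ee_pos: [0.6127, -0.1194, 0.0081]
eef_rot: [-179.4, -0.1, 94.9]
ft_force: [-17.5, -3.3, 7.2]
width: 0.0875
```

```bash
python3 st.py
```

```text
31.8 [ 612.7 -119.4    8.1] [-1.7937e+02 -1.0000e-01  9.4920e+01] [-17.5  -3.3   7.2] [-0.63  2.74  0.13]
```

The right end is firm too: same 0.8 mm flex at 17 N as the left. I'll retreat to the clear start pose for a final check in both views.

>>> apply_moves([
  {"tx":0,"ty":-0.01,"tz":0,"twist":0,"hand":1.0},
  {"tx":0,"ty":-0.03,"tz":0,"twist":0,"hand":1.0},
  {"tx":0,"ty":-0.05,"tz":-0.025,"twist":0,"hand":1.0},
  {"tx":0,"ty":-0.08,"tz":-0.06,"twist":0,"hand":1.0},
  {"tx":0,"ty":-0.11,"tz":-0.1,"twist":0,"hand":1.0},
  {"tx":0.02,"ty":-0.135,"tz":-0.135,"twist":0,"hand":1.0},
  {"tx":0.05,"ty":-0.155,"tz":-0.17,"twist":0,"hand":1.0},
  {"tx":0.09,"ty":-0.175,"tz":-0.2,"twist":0,"hand":1.0},
  {"tx":0.13,"ty":-0.195,"tz":-0.22,"twist":0,"hand":1.0},
  {"tx":0.17,"ty":-0.215,"tz":-0.23,"twist":0,"hand":1.0},
])

```text
time_s: 32.8
ee_pos: [0.3893, 0.0327, 0.242]
eef_rot: [179.7, 0.1, 94.8]
ft_force: [1.2, 1.3, -0.1]
width: 0.088
```

```bash
python3 go.py .13 .56 .239 77
```

```text
t 32.8 pos [389.3  32.7 242. ] rot [1.7968e+02 6.0000e-02 9.4810e+01] F [ 1.2  1.3 -0.1] w 88.0
tx,ty,tz [ 0.5472 -0.2142  0.0012] twist 17.81
```

>>> apply_moves([
  {"tx":0.03,"ty":-0.012,"tz":0,"twist":1,"hand":1.0},
  {"tx":0.07,"ty":-0.028,"tz":0,"twist":3,"hand":1.0},
  {"tx":0.115,"ty":-0.045,"tz":0,"twist":5,"hand":1.0},
  {"tx":0.16,"ty":-0.063,"tz":0,"twist":7,"hand":1.0},
  {"tx":0.205,"ty":-0.08,"tz":0,"twist":9,"hand":1.0},
  {"tx":0.25,"ty":-0.098,"tz":0,"twist":11,"hand":1.0},
  {"tx":0.295,"ty":-0.115,"tz":0,"twist":13,"hand":1.0},
  {"tx":0.34,"ty":-0.133,"tz":0,"twist":15,"hand":1.0},
  {"tx":0.38,"ty":-0.149,"tz":0,"twist":16,"hand":1.0},
  {"tx":0.41,"ty":-0.16,"tz":0,"twist":17,"hand":1.0},
])

```text
time_s: 33.8
ee_pos: [0.1929, 0.4292, 0.2399]
eef_rot: [180.0, -0.1, 78.0]
ft_force: [0.7, -0.7, 0.2]
width: 0.0882
```

>>> apply_moves([
  {"tx":0.03,"ty":-0.012,"tz":0,"twist":0,"hand":1.0},
  {"tx":0.06,"ty":-0.024,"tz":0,"twist":0,"hand":1.0},
  {"tx":0.07,"ty":-0.028,"tz":0,"twist":0,"hand":1.0},
  {"tx":0.07,"ty":-0.028,"tz":0,"twist":0,"hand":1.0},
])

```text
time_s: 34.2
ee_pos: [0.1816, 0.5018, 0.2394]
eef_rot: [-180.0, -0.0, 78.0]
ft_force: [-0.3, -1.9, 0.4]
width: 0.0882
```

```bash
python3 snap.py 16; python3 st.py; python3 mf.py 16; python3 -c "
import cv2,numpy as np
b=cv2.imread('pics/top16.png')[110:230,155:350]
cv2.imwrite('pics/c16.png',cv2.resize(b,None,fx=4,fy=4,interpolation=2))
b=cv2.imread('pics/side16.png')[130:230,230:370]
cv2.imwrite('pics/c16s.png',cv2.resize(b,None,fx=5,fy=5,interpolation=2))
"
```

```text
34.3 [182.  500.2 239.3] [-1.800e+02  4.000e-02  7.789e+01] [-0.1 -1.   0.1] [ 0.05  0.02 -0.  ]
left 113 mid [ 75.7 166.8] angle -179.71
right 106 mid [  71.3 -165.7] angle -179.98
rear 452 mid [28.3  2.8] angle -89.81
rearL 161 mid [ 28.  104.1] angle -89.83
front 158 mid [121.7  -0.4] angle -90.08
RL [ 27.8 166.6] RR [  28.9 -165.8] FL [122.  167.1] FR [ 121.5 -165.7]
```

View pics/c16s.png

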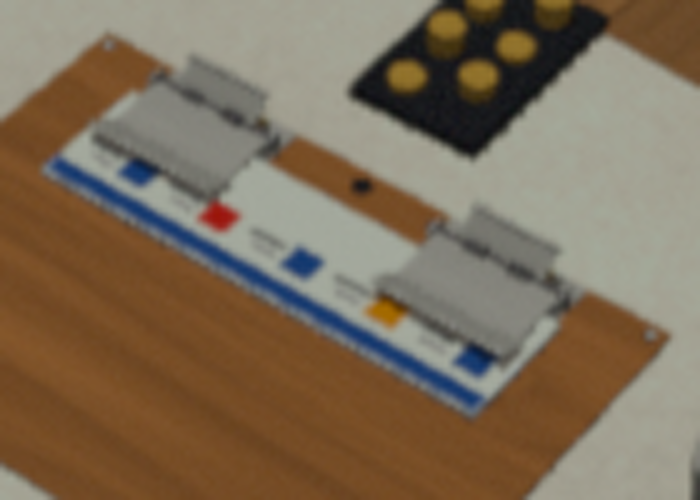

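View pics/top16.png

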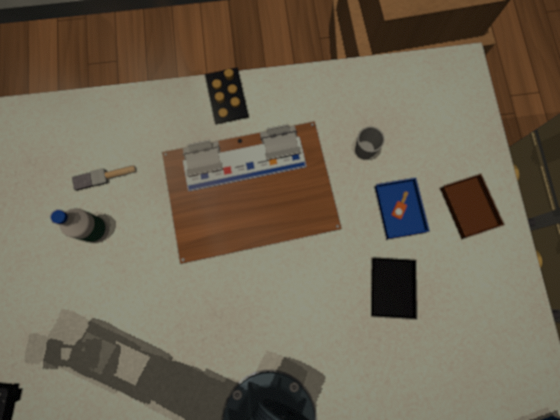

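Everything else is undisturbed (bottle 75,222; cup 369,143; brush 100,178) and the key is in the tray. The seating pushes changed nothing. One last independent check of board yaw and centre uses the four corner screws, plus the plate's rear edge in the side view.

```bash
python3 - <<'E'
from h import *
def screw(d,u,r=3):
    im=cv2.cvtColor(d["pixels"],cv2.COLOR_RGB2HSV)[...,1].astype(float); x,y=int(round(u[0])),int(round(u[1]))
    p=im[y-r:y+r+1,x-r:x+r+1];w=np.clip(np.median(p)-p-10,0,None);Y,X=np.mgrid[-r:r+1,-r:r+1];return [x+(w*X).sum()/w.sum(),y+(w*Y).sum()/w.sum()]
t=load("top16");s=load("side16")
g={"t":px(np.array([(41,177),(630,59),(730,465),(111,600)])+np.array([155,110])*4.),"s":None}
side=np.array([(287,36),(720,268),(478,530),(28,246)])/4.+[180,130]-.375
for k,d,u in(("t",t,g["t"]),("s",s,side)):
    q=[screw(d,x) for x in u];w=onz(d,q,.006)[:,:2]*1000
    c=w.mean(0);e=[np.degrees(np.arctan2(-(a-b)[0],(a-b)[1])).round(2) for a,b in((w[0],w[1]),(w[3],w[2]))];f=[np.degrees(np.arctan2(*(a-b)[::-1])).round(2) for a,b in((w[0],w[3]),(w[1],w[2]))]
    print(k,np.round(q,1).tolist(),"centre",c.round(1),"front,rear yaw",e,"left,right yaw",f,"sides",np.linalg.norm(w-np.roll(w,-1,0),axis=1).round(1))
# side view rear edge & ends of the plate
h=cv2.cvtColor(up(s),cv2.COLOR_RGB2HSV);m=cv2.bitwise_not(cv2.inRange(h,(4,90,30),(20,255,255)))
c=np.vstack([x.reshape(-1,2) for x in cv2.findContours(m,cv2.RETR_LIST,cv2.CHAIN_APPROX_NONE)[0]]).astype(float)
o=np.array([230,130])*4
a=np.array((60,184))*.8+o;b=np.array((460,410))*.8+o
e=(b-a)/np.linalg.norm(b-a);n=np.array([-e[1],e[0]]);ss=(c-a)@e
for z in(.005,.011):
    q=c[(ss>0)&(ss<np.linalg.norm(b-a))&(abs((c-a)@n)<8)];v=cv2.fitLine(q.astype(np.float32),cv2.DIST_WELSCH,0,.01,.001).ravel()
    w=onz(s,px([v[2:]-v[:2]*100,v[2:]+v[:2]*100]),z)[:,:2];dd=w[0]-w[1];print("side rear",z,len(q),np.degrees(np.arctan2(-dd[0],dd[1])).round(2),(w.mean(0)*1000).round(1))
E
```

```text
t [[163.3, 153.1], [312.4, 122.2], [338.1, 226.2], [181.6, 261.1]] centre [581.3 -14.9] front,rear yaw [np.float64(5.17), np.float64(5.37)] left,right yaw [np.float64(5.22), np.float64(4.8)] sides [426.5 305.4 424.2 306.8]
s [[250.7, 136.9], [361.6, 196.4], [298.9, 263.0], [185.4, 189.9]] centre [583.6 -14.5] front,rear yaw [np.float64(4.97), np.float64(4.42)] left,right yaw [np.float64(4.68), np.float64(4.5)] sides [430.3 306.7 429.4 302.6]
side rear 0.005 320 5.04 [614.3 -21. ]
side rear 0.011 320 5.04 [610.3 -24.8]
```

The screw line at the front gives yaw 5.0–5.2°. That brackets the plate's 4.98–5.04°, so it is flush within noise. The three centring estimates are +0.5 mm (board edges), +0.1 mm (clip lips) and about -0.5 mm (screws). Handing in.

```bash
python3 -c "
from bench import arm
print(arm.sign_off())"
```

```text
the job is handed in; nothing more can be done
None
```

The job is done and handed in at about 34 s. The locker key is in the blue tray, and the plate is under both clips and against the stops. sign_off reports no verdict.

**What I did:**
- I took the key off the plate and laid it in the blue tray first.
- I pushed the plate from its rear edge with two open fingers, squared it up, then slid it under both clips. Only the plate lifted the clips. The highest push was about 34 N, just as the front edge went under the lips.
- The plate ended about 2 mm too far left, so I nudged its left end right by 1.8 mm.
- I then pressed the left and right ends against the stops separately, at about 17 N each. Neither moved further.

**Last checks:**
- **Depth:** the plate's centre is at board x of about 75 mm, as it should be.
- **Centring:** within about ±0.5 mm. The three references gave +0.5 mm (board edges), +0.1 mm (clip lips) and -0.5 mm (screws).
- **Other things:** the key is in the tray, the bottle, cup and brush are where they were, and the arm is clear of everything.

**Where checks disagreed:** against the board's outline, the plate's rear edge read about 0.2° off square, which would leave the left end about 1 mm back. Its front edge read 0.1° the other way, and the front screws gave agreement within noise. Because both end presses met a firm stop, I took the plate to be fully home. I could not see the stops themselves under the clips.

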